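# Crank the camera test stand level

## Robot

A 6-joint arm with a two-finger parallel gripper is mounted at the origin on the work surface. World frame = base frame: x ahead of the robot, y to its left, z up, the work surface at z = 0. Lengths are in m, angles in rad, forces in N, time in s.
With the tool pointing down it reaches from about 0.35 to 0.975 m from the base axis. Payload 4.9 kg.
Tool frame: the origin (TCP) lies midway between the tips of the shut fingers; the grasp point (between the pads) lies 19 mm behind it; z points along the fingers, x is the direction in which the jaws open and shut, and the axes are right-handed (so a half turn about z gives the same grasp; the last joint's range is limited). The gripper opens to 85 mm and grips with 20 to 120 N. Pads are 22 mm wide; open, the fingers measure 114 mm over their backs; the gripper's body (76 mm by 85 mm) begins 54 mm behind the grasp point. The pads swing forward as they close: fully open they stand 13 mm farther back than shut.
Start: joints at [1.178, 0.053, 1.613, -0, 1.476, -0.119], TCP at [0.169, 0.602, 0.231] pointing down, gripper open.
Joint ranges: [-3.01, 3.01], [-1.01, 2.22], [0.06, 2.58], [-1.02, 4.17], [0.09, 2.62], [-3.14, 3.14]. Speed limits (rad/s): [2.57, 2.57, 3.14, 3.14, 3.14, 3.14].

## Interface

Orientations are given as a rotation vector (axis times angle).
In Python, from station import ctrl gives the robot as it stands.
- The arm moves only by the tool step_arm, never from a script. Its argument "increments" is text: rows parted by semicolons, each of 6 numbers parted by spaces: the shift along the tool's x, y, z as a fraction of full scale, then the turn, a rotation vector about the tool's x, y, z as a fraction of full scale. In form: x y z rx ry rz; .... A call has 1 to 12 rows; each row shifts and turns the commanded pose from where the row before left it, along the tool's axes as they then stand; what a row does not reach is not made up. Full scale, the value 1, is 0.025 m for a shift and 0.1 rad for a turn. A row lasts 1/12 s, in which the tool goes at most 41.7 mm and 7.16 degrees, less where a joint would pass 70% of its speed; a pose out of reach is approached as far as the arm can. A call with a number of a shift or a turn outside -1 to 1 is refused whole. A call with a gripper value outside its range is refused whole. "fingers" is the opening, from -1 (shut) to 1 (fully open), so that 0 is half open, set as the call begins (left out, the last holds). The fingers move at their own pace and stop on an object; "newtons" is the grip in N (left out, the last holds). Time passes only in rows, so rows that do not move let the fingers close. It gives the time, the measured TCP pose, the force and the opening at its end, in the units of the state.
- ctrl.get_obs(): the state, without advancing time (a new reading comes with each control period).
- ctrl.get_image(name): name is "scene" or "top"; returns a dict with "pixels" (420x560x3 uint8, red, green, blue), "intrinsics" (3x3 intrinsics, pixels), "eye" and "orientation" of the camera in the world. Camera axes: x right, y down, z forward; pixel columns grow to the right and rows downward; lengths in m; the calibration is good to about 2 mm. A picture is of the moment at which its call begins. There is no depth.
- ctrl.finish_job(): hands the job in, once; it reports no verdict.
The state is a dict: "t": time; "q": joint angles; "dq": joint speeds; "effort": joint torques, N m; "tool_pos": TCP position; "tool_rot": TCP orientation; "contact_force": force on the tool from outside, world axes, zero at the start; "wrist_torque": the same for the moment, N m; "opening": finger opening in m.
Only numpy, scipy, OpenCV 4.12 (cv2) and the standard library are available. Lean on these libraries where they do the work, as an engineer would, in place of code of your own. Each camera call takes 0.05 s, during which the arm holds its last target.

## Task

The camera on the test stand has to be raised until its lens is level with the collimator lens that faces it. Fetch the loose hand crank, drop it over the hidden hexagonal drive stub down in the stand's round shroud, finding by feel the angle at which it goes fully home, then wind it clockwise (seen from above) until the two lenses are at the same height. Leave the crank seated in the shroud, do not touch the camera or the collimator, and leave the other things on the table where they are.

Things in the scene. Friction and masses are not known exactly. Their poses are not given: they have to be found in the camera images.
- crank_boss (a point): Loose steel hand crank, about 0.42 kg. Point: centre of the square grip boss on top of its axis, 28 x 28 mm, 36 mm tall, to be gripped from above by either pair of flats. z up along the axis, x along the crank arm towards the handle; flats face x and y. The flat arm lies 18 to 30 mm below the point, 26 mm wide, from 19 mm behind the axis to 99 mm in front.
- crank_mouth (a point): Centre of the lower end of the crank's shank (on the crank's axis, 94 mm below the boss point, same axes); at the start it stands on the table on this end. The shank is a six-sided tube 64 mm long below the arm, 41 mm over its outer corners, with a hexagonal socket open below, 25.5 mm across flats, 48 mm deep, two of whose corners lie along the arm (x).
- crank_handle (a point): Centre of the crank's upright round black plastic handle, 22 mm in diameter, 55 mm tall, fixed upright on the arm 85 mm from the crank's axis; same axes as crank_boss. It reaches 27.5 mm above and below the point.
- drive (a point): Centre of the open mouth of the dark round steel shroud on the stand's low grey gearbox, on the vertical drive axis, at the rim (90 mm above the table). Shroud 60 mm outside, 50 mm inside, 45 mm tall; gearbox 100 x 110 mm, 45 mm tall. z up; the camera stands along -y, its near side 245 mm from the axis. Crank fully home: boss point 51 mm above this point.
- stub (a point): Top of the hidden drive stub in the shroud, 4 mm below the rim: a round nose (24.6 mm, tapering to 12) over a steel hexagon 24 mm across flats, whose top edge is 15 mm below the rim. Hexagon angle unknown, new each time (these axes are the stand's). The crank's lower end rests on that edge until within about 6 degrees of matching, then drops 28 mm to a flange 43 mm below the rim.
- stand: The camera test stand, fixed; origin on the drive axis at table height, z up, same axes as drive. The stub takes about 0.3 N m to turn (4 N at the crank handle), ignores light rubbing and stays where left. It starts at its lower stop: turns only clockwise from above, raising the camera 40 mm per full turn; turned back it lowers it. The upper stop is far beyond what is needed.
- camera_lens (a point): Centre of the front glass of the camera on the stand's lift (lens 58 mm in diameter, camera 125 mm wide, black with a bright metal top plate), 125 mm above the table at the start. The lens looks along the stand's -y.
- collimator_lens (a point): Centre of the front glass of the collimator, a white tube 54 mm in diameter with a black rim, clamped 22 to 48 mm higher than the camera lens is at the start, facing it from about 100 mm away. Its height is the one to match.
- loose_lens: Bystander: a black camera lens standing on the table, 68 mm in diameter, 78 mm tall; origin at the centre of its underside
- old_camera: Bystander: a second-hand camera standing on the table, 130 mm wide (y), 85 mm tall; origin at the centre of its underside
- screwdriver: Bystander: a screwdriver lying on the table; origin under its middle
- carriage: The stand's lift carriage with the camera fixed on it; origin beside the camera at lens height. Not to be touched
- collimator: The collimator with its clamp; origin beside its tube at the tube's height. Not to be touched

How it is judged:
By the outcome, as a careful person would: the job done as asked, in the order asked, and still so for the second after the job is handed in, with the robot touching nothing.
It also fails if it takes over 72 s, if anything falls off the work surface, if the arm or the gripper's body presses on something with over 40 N, if the wrist force passes 120 N, or if a joint passes its speed limit or range.

## Working session

There is one attempt and no reset: what is moved stays moved. The work goes in short steps, Python scripts to look and compute and a tool call to move; the robot and the scene stay as the last step left them, time stands still between calls to the robot, and variables do not carry over. Pictures are saved under pics/ and viewed, and the job is handed in when it is done.

Besides the shell and the picture viewer there is one more tool, called after "Request:" in YAML: its name, and indented under it one key for each argument. step_arm: Moves the arm, as the interface text tells. Shift numbers are shares of 0.025 m and turn numbers shares of 0.1 rad, none past 1 either way. Its arguments: {"type":"object","properties":{"increments":{"type":"string"},"fingers":{"type":"number"},"newtons":{"type":"number"}},"required":["increments"]}

```bash
mkdir -p pics; ls
cat > h.py <<'E'
import numpy as np, cv2
from station import ctrl
def snap(name,out):
    im=ctrl.get_image(name); cv2.imwrite('pics/'+out,im['pixels'][:,:,::-1])
    np.savez('pics/'+out+'.npz',**{k:np.array(im[k]) for k in im}); return im
E
python3 - <<'E'
from h import *
for n in('scene','top'):
    im=snap(n,n+'0.png'); print(im['intrinsics'],im['eye'],im['orientation'])
print(ctrl.get_obs())
E
```

```text
pics
[[475.84504474   0.         285.78766953]
 [  0.         475.84504474 213.85573384]
 [  0.           0.           1.        ]] [1.36118305 0.95029892 0.87884976] [-0.88523084 -2.32252596  1.27756408]
[[530.19023628   0.         275.21306894]
 [  0.         530.19023628 209.03157332]
 [  0.           0.           1.        ]] [0.38085995 0.02361864 1.47657528] [-2.13589278  2.18297279 -0.10619342]
{'t': 0.1, 'q': array([ 1.17799832e+00,  5.33055267e-02,  1.61414423e+00,  7.96309862e-07,
        1.47601368e+00, -1.19023439e-01]), 'dq': array([-5.65481389e-04, -1.18985677e-03, -3.14040978e-03,  6.51180502e-05,
       -6.55284656e-04, -1.29511487e-05]), 'effort': array([ 3.92934071e-04, -3.94905996e+01, -3.71363461e+01, -1.61033208e-04,
        3.99291515e-03,  6.82165876e-06]), 'tool_pos': array([0.16877645, 0.60119665, 0.2301843 ]), 'tool_rot': array([ 2.50304614,  1.89695179, -0.0025361 ]), 'contact_force': array([ 0.64675148,  0.12257374, -0.18216803]), 'wrist_torque': array([-0.03546138, -0.01719467, -0.03409052]), 'opening': 0.08515297077443262}
```

View pics/scene0.png

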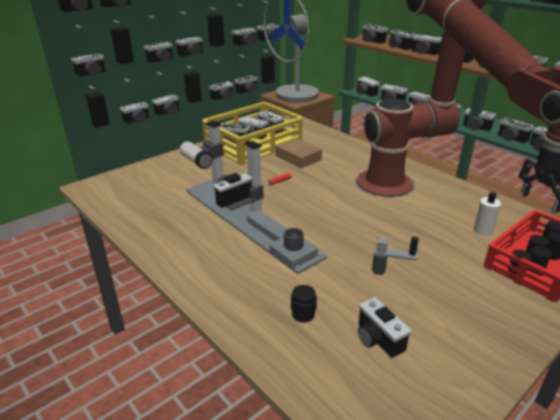

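View pics/top0.png

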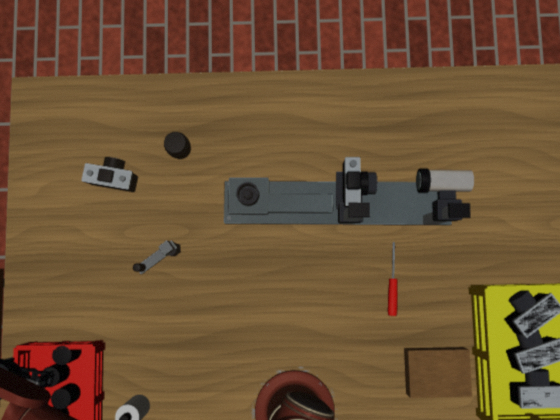

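The top view shows the crank at about (172,247), with its handle at (139,267). The shroud is at (248,193), the camera near (353,185) and the collimator near (445,181). I'll zoom in on these.

Run:
```python
import cv2
t=cv2.imread('pics/top0.png');s=cv2.imread('pics/scene0.png')
r=lambda a,k:cv2.resize(a,None,fx=k,fy=k,interpolation=cv2.INTER_CUBIC)
cv2.imwrite('pics/t_a.png',r(t[160:290,120:280],5)[:600])
cv2.imwrite('pics/s_a.png',r(s[220:290,270:430],5))
cv2.imwrite('pics/s_b.png',r(s[115:225,170:300],5))
```

```text
(no output)
```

View pics/t_a.png

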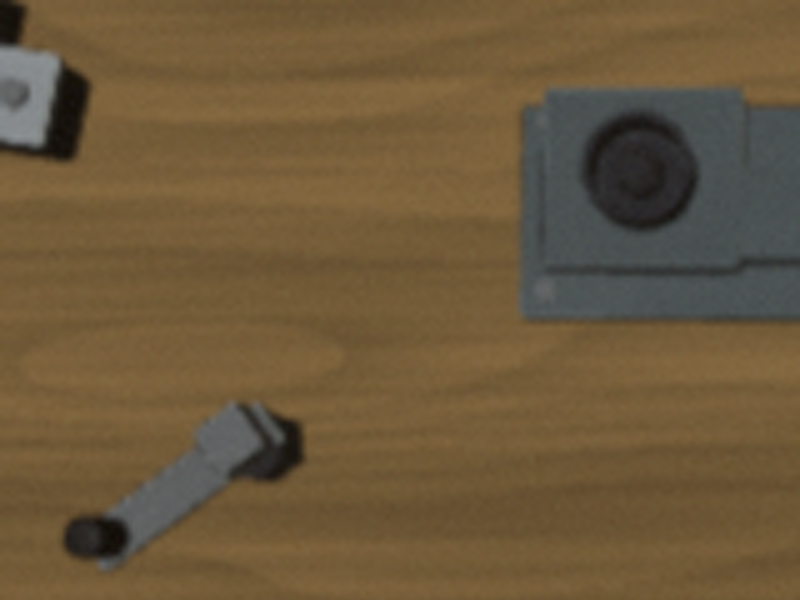

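View pics/s_a.png

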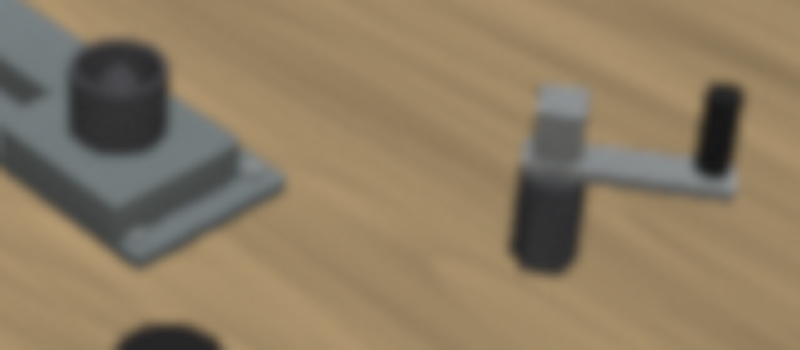

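View pics/s_b.png

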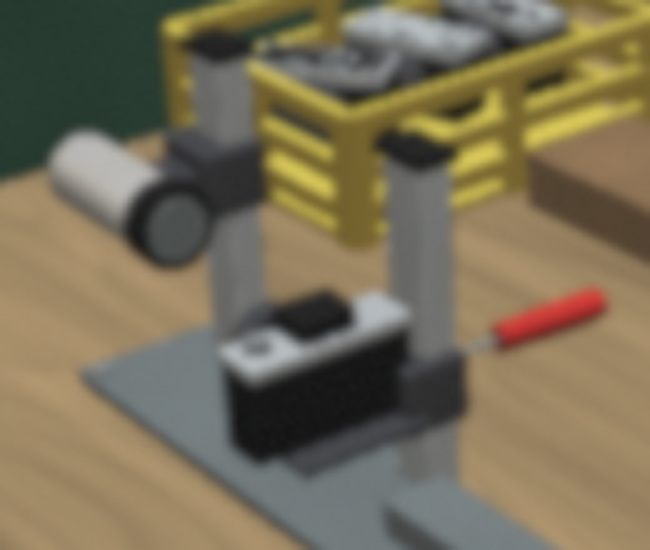

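```bash
cat >> h.py <<'E'
from scipy.spatial.transform import Rotation as R
def load(f): return dict(np.load('pics/'+f+'.png.npz'))
def ray(im,uv):
    d=np.linalg.solve(im['intrinsics'],[uv[0],uv[1],1.]); return im['eye'],R.from_rotvec(im['orientation']).apply(d)
def atz(im,uv,z):
    e,d=ray(im,uv); return e+d*(z-e[2])/d[2]
def proj(im,p):
    c=R.from_rotvec(im['orientation']).inv().apply(np.atleast_2d(p)-im['eye']); q=c@im['intrinsics'].T; return q[:,:2]/q[:,2:]
def tri(a,ua,b,ub):
    e1,d1=ray(a,ua);e2,d2=ray(b,ub)
    s=np.linalg.lstsq(np.c_[d1,-d2],e2-e1,rcond=None)[0]; p,q=e1+s[0]*d1,e2+s[1]*d2
    return (p+q)/2,np.linalg.norm(p-q)
def box(c,x,y,zs,yaw):
    """edges polyline of box"""
    cs,sn=np.cos(yaw),np.sin(yaw); P=[]
    for z in zs:
        for a,b in((x[0],y[0]),(x[1],y[0]),(x[1],y[1]),(x[0],y[1]),(x[0],y[0])): P.append([c[0]+a*cs-b*sn,c[1]+a*sn+b*cs,c[2]+z])
    return np.array(P)
def circ(c,r,z,n=40):
    a=np.linspace(0,2*np.pi,n); return np.c_[c[0]+r*np.cos(a),c[1]+r*np.sin(a),0*a+c[2]+z]
def crank_lines(c,yaw):
    L=[box(c,(-.014,.014),(-.014,.014),(-.018,.018),yaw),box(c,(-.019,.099),(-.013,.013),(-.03,-.018),yaw)]
    h=np.array(c)+.085*np.array([np.cos(yaw),np.sin(yaw),0]); L+=[circ(h,.011,.037),circ(h,.011,-.018),circ(c,.0205,-.094)]
    return L
def overlay(f,out,roi,k,lines):
    im=load(f); x0,y0,x1,y1=roi; a=cv2.resize(im['pixels'][y0:y1,x0:x1,::-1],None,fx=k,fy=k,interpolation=cv2.INTER_CUBIC).copy()
    for i,l in enumerate(lines):
        uv=((proj(im,l)-[x0,y0]+.5)*k-.5)
        cv2.polylines(a,[np.round(uv).astype(int)],False,[(0,0,255),(0,255,0),(255,255,0),(255,0,255)][i%4],1)
    cv2.imwrite('pics/'+out,a)
def up(roi,k,uv): return np.array([(uv[0]+.5)/k-.5+roi[0],(uv[1]+.5)/k-.5+roi[1]])
E
python3 - <<'E'
from h import *
t,s=load('top0'),load('scene0')
A=(120,160);B=(270,220)
b=atz(t,up(A,5,(232,439)),.112);h=atz(t,up(A,5,(88,537)),.131);d=atz(t,up(A,5,(640,170)),.09)
print(b,h,d,np.linalg.norm((h-b)[:2]))
print(tri(t,up(A,5,(232,439)),s,up(B,5,(563,97))),tri(t,up(A,5,(88,537)),s,up(B,5,(722,90))),tri(t,up(A,5,(640,170)),s,up(B,5,(118,66))))
yaw=np.arctan2(*(h-b)[1::-1]);print(yaw)
L=crank_lines([b[0],b[1],.094],yaw)+[circ(d,.03,0),circ(d,.025,0),circ(d,.03,-.045)]
overlay('top0','o1.png',(120,160,280,280),5,L);overlay('scene0','o2.png',(270,220,430,290),5,L)
E
```

```text
[0.43826987 0.32103838 0.112     ] [0.38951512 0.38990571 0.131     ] [0.57640716 0.10997306 0.09      ] 0.08437852619897938
(array([0.43805175, 0.32180013, 0.11020383]), np.float64(0.0009357195981177406)) (array([0.38947792, 0.39065781, 0.12850595]), np.float64(0.00017699827337312572)) (array([0.57774493, 0.10951968, 0.08569206]), np.float64(0.0020501086897928736))
2.1868390958718535
```

View pics/o1.png

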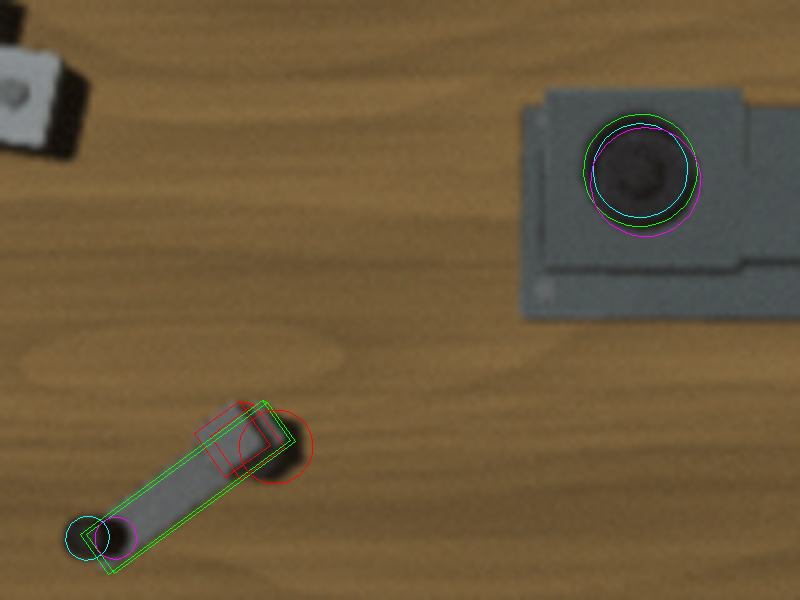

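View pics/o2.png

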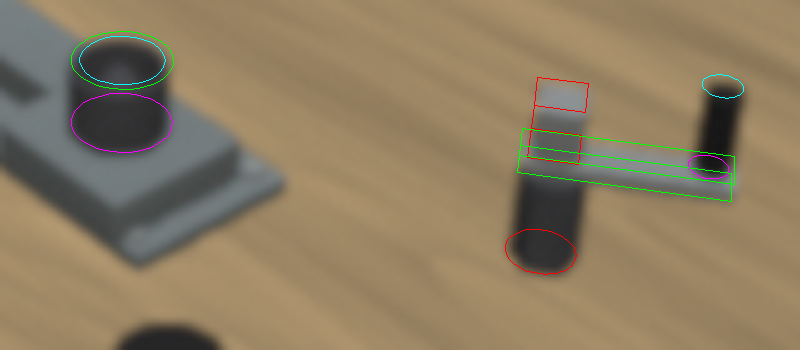

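Request:
step_arm:
  increments: "0 0 0 0 0 0.97; 0 0 0 0 0 0.97; 0 0 0 0 0 0.97; 0 0 0 0 0 0.97; 0 0 0 0 0 0.97; 0 0 0 0 0 0.97; 0 0 0 0 0 0.97; 0.14 0.96 0 0 0 0; 0.14 0.96 0 0 0 0; 0.14 0.96 0 0 0 0; 0.14 0.96 0 0 0 0; 0.14 0.96 0 0 0 0"
  fingers: 1

```text
t: 1.1
tool_pos: [0.2532, 0.5129, 0.2306]
tool_rot: [2.992, 0.956, -0.001]
contact_force: [1.1, -0.2, 0.8]
opening: 0.0855
```

Request:
step_arm:
  increments: "0.14 0.96 0 0 0 0; 0.14 0.96 0 0 0 0; 0.14 0.96 0 0 0 0; 0.14 0.96 0 0 0 0; 0.14 0.96 0 0 0 0; 0.14 0.96 0 0 0 0; 0.14 0.96 0 0 0 0; 0.14 0.96 0 0 0 0; 0.14 0.96 0 0 0 0; 0.14 0.96 0 0 0 0; 0.14 0.96 0 0 0 0; 0 0 0 0 0 0"

```text
t: 2.1
tool_pos: [0.4391, 0.3185, 0.2308]
tool_rot: [2.993, 0.949, -0.0]
contact_force: [-0.6, -0.6, -0.0]
opening: 0.0854
```

```bash
cat >> h.py <<'E'
def psi_of(o): 
    M=R.from_rotvec(o['tool_rot']).as_matrix(); return np.arctan2(M[1,0],M[0,0]),M
def to(target,psi=None):
    o=ctrl.get_obs();p,M=psi_of(o); d=M.T@(np.array(target)-o['tool_pos'])/.025
    print('t %.2f'%o['t'],'pos',o['tool_pos'].round(4),'psi %.3f'%p,'tilt',M[:,2].round(4),'F',o['contact_force'].round(1),'open %.4f'%o['opening'],'q6 %.3f'%o['q'][5]); print('units',d.round(2), 'rz units', None if psi is None else round(-(psi-p)/.1,2))
E
python3 - <<'E'
from h import *
to([.4383,.3212,.078],.616)
snap('top','top1.png');snap('scene','scene1.png')
b=np.array([.4383,.3212,.094]);o=ctrl.get_obs();g=o['tool_pos'];L=crank_lines(b,2.187)
overlay('top1','o3.png',(110,180,270,300),5,L);overlay('scene1','o4.png',(300,160,460,280),5,L)
E
```

```text
t 2.10 pos [0.4391 0.3185 0.2308] psi 0.614 tilt [ 3.0e-04 -1.7e-03 -1.0e+00] F [-0.6 -0.6 -0. ] open 0.0854 q6 -0.123
units [ 0.04 -0.12  6.11] rz units -0.02
```

View pics/o4.png

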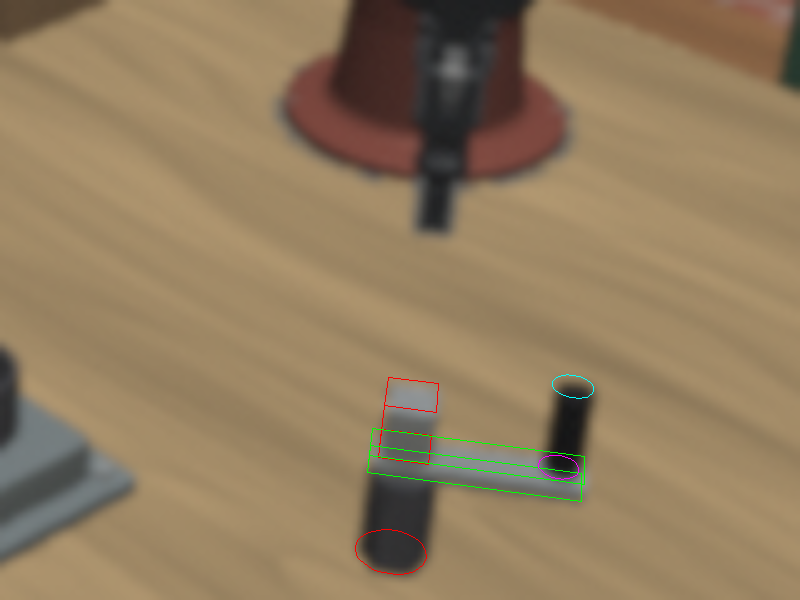

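View pics/o3.png

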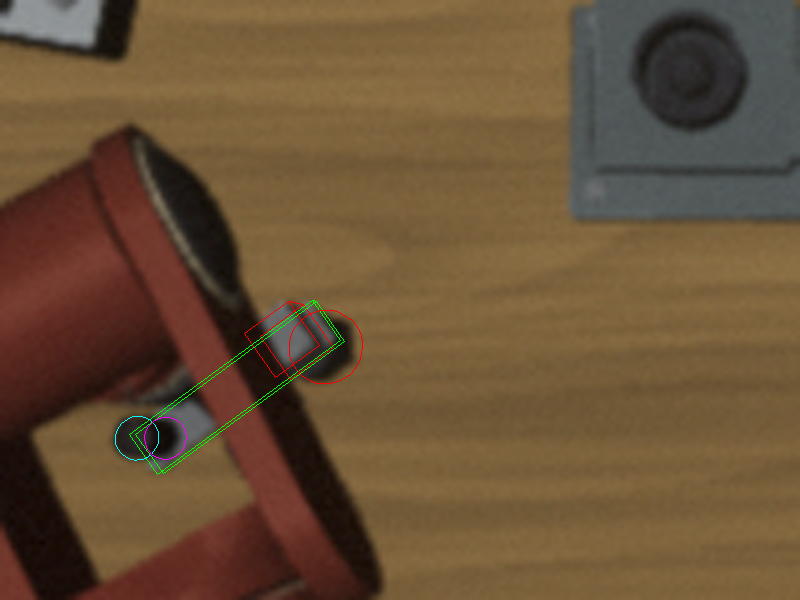

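Request:
step_arm:
  increments: "0.04 -0.12 0.8 0 0 -0.02; 0 0 0.8 0 0 0; 0 0 0.8 0 0 0; 0 0 0.8 0 0 0; 0 0 0.8 0 0 0; 0 0 0.8 0 0 0; 0 0 0.7 0 0 0; 0 0 0.6 0 0 0; 0 0 0 0 0 0"

```text
t: 2.95
tool_pos: [0.4328, 0.3236, 0.0747]
tool_rot: [2.99, 0.96, -0.012]
contact_force: [-0.4, -0.5, 0.1]
opening: 0.0855
```

Request:
step_arm:
  increments: "0 0 0 0 0 0; 0 0 0 0 0 0; 0 0 0 0 0 0; 0 0 0 0 0 0; 0 0 0 0 0 0; 0 0 0 0 0 0; 0 0 0 0 0 0; 0 0 0 0 0 0"
  fingers: -1
  newtons: 80

```text
t: 3.62
tool_pos: [0.4374, 0.3249, 0.0803]
tool_rot: [-2.991, -0.958, -0.005]
contact_force: [1.7, 1.5, 5.3]
opening: 0.0271
```

Run:
```python
from h import *
to([.4383,.3212,.078],.616)
```

```text
t 3.62 pos [0.4374 0.3249 0.0803] psi 0.620 tilt [ 0.0028  0.0018 -1.    ] F [1.7 1.5 5.3] open 0.0271 q6 -0.118
units [-0.06  0.14  0.09] rz units 0.04
```

Request:
step_arm:
  increments: "0 0 -0.3 0 0 0; 0 0 -0.6 0 0 0; 0 0 -0.8 0 0 0; 0 0 -0.8 0 0 0; 0 0 -0.8 0 0 0; 0 0 -0.8 0 0 0; 0 0 -0.8 0 0 0; 0 0 -0.5 0 0 0; 0 0 -0.3 0 0 0; 0 0 0 0 0 0; 0 0 0 0 0 0"

```text
t: 4.53
tool_pos: [0.4356, 0.3238, 0.2201]
tool_rot: [2.991, 0.958, -0.003]
contact_force: [-0.7, -0.0, -5.2]
opening: 0.0268
```

Run:
```python
from h import *
to([.5764,.11,.225],3.0)
print(ctrl.get_obs()['q'].round(3),ctrl.get_obs()['wrist_torque'].round(2))
```

```text
t 4.53 pos [0.4356 0.3238 0.2201] psi 0.620 tilt [-0.0018 -0.0011 -1.    ] F [-0.7 -0.  -5.2] open 0.0268 q6 -0.118
units [-0.39 10.23 -0.2 ] rz units -23.8
[ 0.502 -0.136  1.815 -0.     1.465 -0.118] [-0.02  0.02  0.02]
```

Request:
step_arm:
  increments: "-0.03 0.5 -0.02 0 0 0; -0.04 0.97 -0.02 0 0 0; -0.04 0.97 -0.02 0 0 0; -0.04 0.97 -0.02 0 0 0; -0.04 0.97 -0.02 0 0 0; -0.04 0.97 -0.02 0 0 0; -0.04 0.97 -0.02 0 0 0; -0.04 0.97 -0.02 0 0 0; -0.04 0.97 -0.02 0 0 0; -0.04 0.97 -0.02 0 0 0; 0 0.6 0 0 0 0; 0 0.4 0 0 0 0"

```text
t: 5.53
tool_pos: [0.577, 0.1084, 0.2247]
tool_rot: [-2.992, -0.955, 0.004]
contact_force: [0.5, -0.0, -5.2]
opening: 0.0271
```

Request:
step_arm:
  increments: "0 0 0 0 0 -0.6; 0 0 0 0 0 -1; 0 0 0 0 0 -1; 0 0 0 0 0 -1; 0 0 0 0 0 -1; 0 0 0 0 0 -1; 0 0 0 0 0 -1; 0 0 0 0 0 -1; 0 0 0 0 0 -1; 0 0 0 0 0 -1; 0 0 0 0 0 -1; 0 0 0 0 0 -1"

```text
t: 6.53
tool_pos: [0.5762, 0.1109, 0.2253]
tool_rot: [-1.969, -2.446, 0.001]
contact_force: [0.0, -0.4, -4.6]
opening: 0.027
```

Request:
step_arm:
  increments: "0 0 0 0 0 -1; 0 0 0 0 0 -0.7; 0 0 0 0 0 0; 0 0 0 0 0 0; 0 0 0 0 0 0"

```text
t: 6.95
tool_pos: [0.5766, 0.1106, 0.2258]
tool_rot: [-1.764, -2.599, 0.001]
contact_force: [-0.7, -0.3, -4.1]
opening: 0.0269
```

Run:
```python
from h import *
to([.5764,.11,.225],1.95)
snap('top','top2.png');snap('scene','scene2.png')
o=ctrl.get_obs();p,_=psi_of(o);g=o['tool_pos'];print(o['q'].round(3))
L=crank_lines(g+[0,0,.019],p+np.pi/2)+[circ([.5764,.11,.09],.03,0)]
overlay('top2','o5.png',(180,110,340,230),5,L);overlay('scene2','o6.png',(230,140,390,260),5,L)
```

```text
t 6.95 pos [0.5766 0.1106 0.2258] psi 1.949 tilt [-9.e-04  1.e-04 -1.e+00] F [-0.7 -0.3 -4.1] open 0.0269 q6 -1.886
units [-0.02 -0.02  0.03] rz units -0.01
[ 0.063 -0.033  1.708  0.     1.467 -1.887]
```

View pics/o5.png

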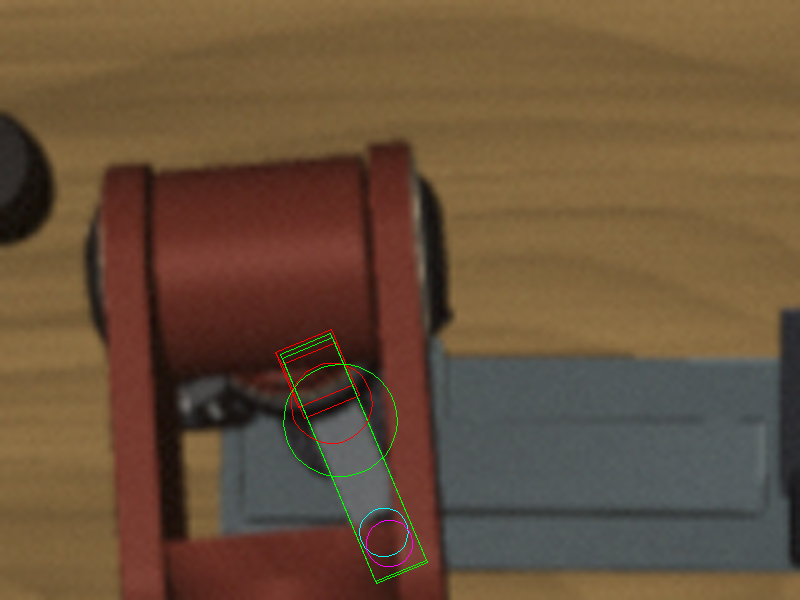

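View pics/o6.png

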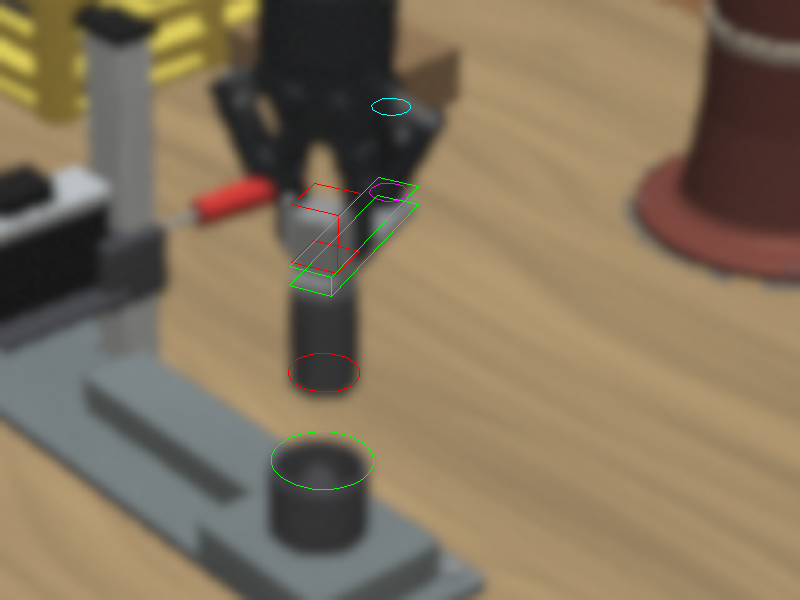

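Run:
```python
from h import *
o=ctrl.get_obs();p,_=psi_of(o);g=o['tool_pos']
L=crank_lines(g+[0,0,.0164],p+np.pi/2)
overlay('top2','o7.png',(230,180,275,232),11,L[1:4]);
overlay('scene2','o8.png',(280,200,310,255),11,[circ(g+[0,0,.0164],.0205,-.094)]+[circ([.5764,.11,.09],.03,0)])
a=cv2.imread('pics/o7.png');b=cv2.imread('pics/o8.png');h=max(a.shape[0],b.shape[0])
pad=lambda i:cv2.copyMakeBorder(i,0,h-i.shape[0],0,0,cv2.BORDER_CONSTANT)
x=np.hstack([pad(cv2.convertScaleAbs(a,alpha=1.8)),pad(cv2.convertScaleAbs(b,alpha=1.8))]);print(x.shape);cv2.imwrite('pics/o9.png',x[:600])
```

```text
(605, 825, 3)
```

View pics/o9.png

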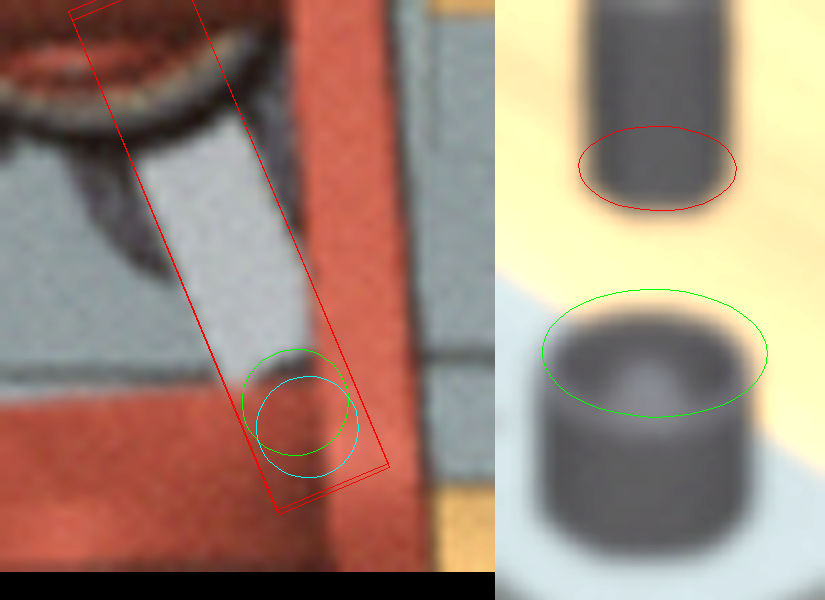

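Request:
step_arm:
  increments: "-0.06 0.08 0.3 0 0 0; 0 0 0.5 0 0 0; 0 0 0.5 0 0 0; 0 0 0.4 0 0 0; 0 0 0.3 0 0 0; 0 0 0.2 0 0 0; 0 0 0.1 0 0 0; 0 0 0 0 0 0; 0 0 0 0 0 0"

```text
t: 7.8
tool_pos: [0.5795, 0.1098, 0.1692]
tool_rot: [1.763, 2.6, 0.001]
contact_force: [1.0, -0.1, -5.3]
opening: 0.0266
```

Run:
```python
from h import *
to([.579,.1098,.1526],1.95);print(ctrl.get_obs()['wrist_torque'].round(2))
im=snap('scene','scene3.png')
o=ctrl.get_obs();p,_=psi_of(o);g=o['tool_pos']
overlay('scene3','p1.png',(265,195,325,255),10,[circ([.579,.1098,.09],.03,0),circ(g+[0,0,.0164],.0205,-.094)])
```

```text
t 7.80 pos [0.5795 0.1098 0.1692] psi 1.950 tilt [ 6.e-04  0.e+00 -1.e+00] F [ 1.  -0.1 -5.3] open 0.0266 q6 -1.889
units [ 0.01 -0.02  0.66] rz units -0.0
[ 0.02 -0.06 -0.05]
```

View pics/p1.png

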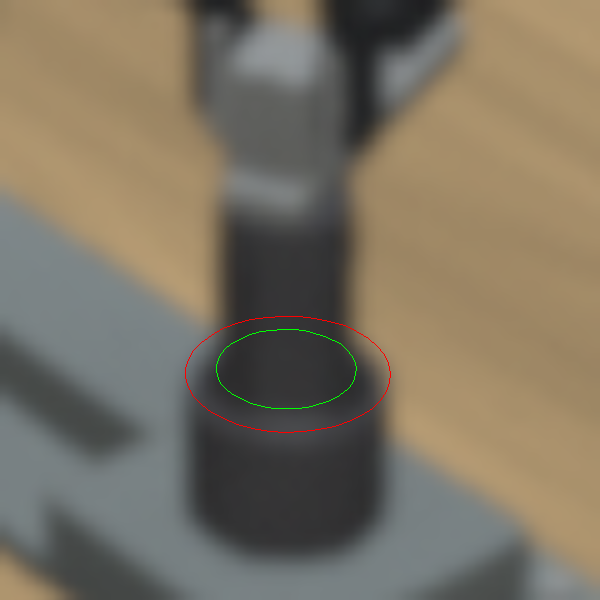

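Request:
step_arm:
  increments: "0 0 0.15 0 0 0; 0 0 0.15 0 0 0; 0 0 0.1 0 0 0; 0 0 0.1 0 0 0; 0 0 0.08 0 0 0; 0 0 0.05 0 0 0; 0 0 0 0 0 0"

```text
t: 8.43
tool_pos: [0.5798, 0.11, 0.1546]
tool_rot: [1.762, 2.6, 0.002]
contact_force: [-1.8, 2.3, 3.9]
opening: 0.0266
```

Run:
```python
from h import *
to([.579,.1098,.1526],1.95);print(ctrl.get_obs()['wrist_torque'].round(2))
```

```text
t 8.43 pos [0.5798 0.11   0.1546] psi 1.950 tilt [ 1.2e-03  7.0e-04 -1.0e+00] F [-1.8  2.3  3.9] open 0.0266 q6 -1.889
units [ 0.   -0.03  0.08] rz units 0.0
[0.43 0.52 0.06]
```

Request:
step_arm:
  increments: "0 0 0.06 0 0 0; 0 0 0 0 0 -0.5; 0 0 0 0 0 -0.5; 0 0 0 0 0 -0.5; 0 0 0 0 0 -0.5; 0 0 0 0 0 0"

```text
t: 8.93
tool_pos: [0.5807, 0.1102, 0.1543]
tool_rot: [1.491, 2.762, 0.005]
contact_force: [-1.7, 1.2, 7.9]
opening: 0.0273
```

Run:
```python
from h import *
to([.579,.1098,.1526],1.95);print(ctrl.get_obs()['wrist_torque'].round(2))
```

```text
t 8.93 pos [0.5807 0.1102 0.1543] psi 2.152 tilt [ 0.004   0.0011 -1.    ] F [-1.7  1.2  7.9] open 0.0273 q6 -2.091
units [ 0.02 -0.07  0.07] rz units 2.02
[0.4  0.44 0.01]
```

Request:
step_arm:
  increments: "0 0 0.02 0 0 -0.5; 0 0 0 0 0 -0.5; 0 0 0 0 0 -0.5; 0 0 0 0 0 -0.5; 0 0 0 0 0 0"

```text
t: 9.35
tool_pos: [0.5802, 0.1101, 0.1516]
tool_rot: [1.209, 2.897, 0.003]
contact_force: [1.4, 1.3, 0.1]
opening: 0.027
```

Request:
step_arm:
  increments: "0 0 0 0 0 -0.5; 0 0 0 0 0 -0.5; 0 0 0 0 0 -0.5; 0 0 0 0 0 -0.5; 0 0 0 0 0 0"

```text
t: 9.77
tool_pos: [0.5802, 0.1098, 0.1507]
tool_rot: [0.916, 3.002, 0.002]
contact_force: [4.6, 1.2, -4.9]
opening: 0.0273
```

Run:
```python
from h import *
to([.579,.1098,.1246],2.35);print(ctrl.get_obs()['wrist_torque'].round(2))
```

```text
t 9.77 pos [0.5802 0.1098 0.1507] psi 2.549 tilt [ 2.8e-03  2.0e-04 -1.0e+00] F [ 4.6  1.2 -4.9] open 0.0273 q6 -2.488
units [ 0.04 -0.03  1.05] rz units 1.99
[ 0.42 -1.1  -0.02]
```

Request:
step_arm:
  increments: "0 0 0.1 0 0 0; 0 0 0.1 0 0 0; 0 0 0.1 0 0 0; 0 0 0 0 0 0"

```text
t: 10.1
tool_pos: [0.58, 0.1099, 0.1434]
tool_rot: [0.917, 3.003, 0.002]
contact_force: [4.5, 2.0, -4.3]
opening: 0.0271
```

Run:
```python
from h import *
to([.579,.1098,.1246],2.35);print(ctrl.get_obs()['wrist_torque'].round(2))
```

```text
t 10.10 pos [0.58   0.1099 0.1434] psi 2.549 tilt [ 2.3e-03  6.0e-04 -1.0e+00] F [ 4.5  2.  -4.3] open 0.0271 q6 -2.488
units [ 0.03 -0.03  0.75] rz units 1.99
[ 0.59 -1.38 -0.02]
```

Request:
step_arm:
  increments: "-0.01 0.02 0.15 0 0 0; 0 0 0.15 0 0 0; 0 0 0.15 0 0 0; 0 0 0.15 0 0 0; 0 0 0.1 0 0 0; 0 0 0.05 0 0 0; 0 0 0 0 0 0"

```text
t: 10.68
tool_pos: [0.5804, 0.1104, 0.1272]
tool_rot: [0.915, 3.004, 0.001]
contact_force: [-0.1, 2.5, 9.0]
opening: 0.027
```

Run:
```python
from h import *
to([.579,.1098,.1246],2.35);print(ctrl.get_obs()['wrist_torque'].round(2))
```

```text
t 10.68 pos [0.5804 0.1104 0.1272] psi 2.550 tilt [ 1.e-03  5.e-04 -1.e+00] F [-0.1  2.5  9. ] open 0.0270 q6 -2.488
units [ 0.03 -0.05  0.1 ] rz units 2.0
[ 0.59 -0.09  0.03]
```

Run:
```python
from h import *
im=snap('scene','scene4.png')
def crop(f,roi,k,out,al=1.4):
    i=load(f)['pixels'][roi[1]:roi[3],roi[0]:roi[2],::-1]; a=cv2.resize(i,None,fx=k,fy=k,interpolation=cv2.INTER_CUBIC); a=cv2.convertScaleAbs(a,alpha=al)
    for x in range(roi[0],roi[2],10): cv2.putText(a,str(x),(int((x-roi[0]+.5)*k),10),0,.35,(0,0,255)); cv2.line(a,(int((x-roi[0]+.5)*k),0),(int((x-roi[0]+.5)*k),a.shape[0]),(0,0,255),1)
    for y in range(roi[1],roi[3],10): cv2.putText(a,str(y),(0,int((y-roi[1]+.5)*k)),0,.35,(0,0,255)); cv2.line(a,(0,int((y-roi[1]+.5)*k)),(a.shape[1],int((y-roi[1]+.5)*k)),(0,0,255),1)
    cv2.imwrite('pics/'+out,a)
crop('scene0',(175,115,275,215),6,'q1.png',1.6);crop('top0',(330,145,480,230),5,'q2.png',1.6);crop('scene4',(175,115,275,215),6,'q3.png',1.6)
```

View pics/q1.png

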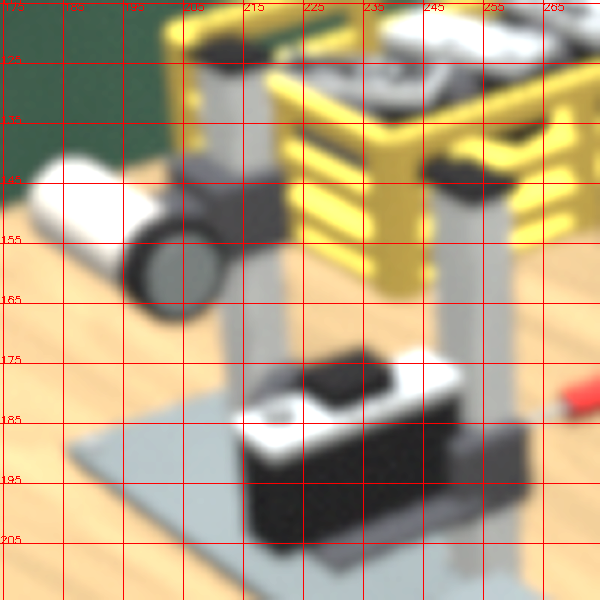

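View pics/q2.png

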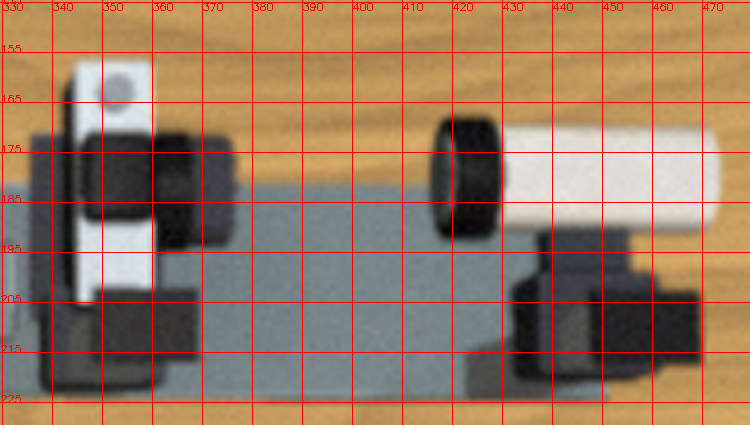

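```bash
cat >> h.py <<'E'
def crop(f,roi,k,out,al=1.4,g=10):
    i=load(f)['pixels'][roi[1]:roi[3],roi[0]:roi[2],::-1]; a=cv2.resize(i,None,fx=k,fy=k,interpolation=cv2.INTER_CUBIC); a=cv2.convertScaleAbs(a,alpha=al)
    for x in range(roi[0],roi[2],g): X=int((x-roi[0]+.5)*k); cv2.putText(a,str(x),(X,10),0,.35,(0,0,255)); cv2.line(a,(X,0),(X,a.shape[0]),(0,0,255),1)
    for y in range(roi[1],roi[3],g): Y=int((y-roi[1]+.5)*k); cv2.putText(a,str(y),(0,Y),0,.35,(0,0,255)); cv2.line(a,(0,Y),(a.shape[1],Y),(0,0,255),1)
    if out: cv2.imwrite('pics/'+out,a)
    return a
E
python3 - <<'E'
from h import *
a=crop('scene0',(285,280,415,360),6,'r1.png',1.6);b=crop('top0',(75,125,195,200),6,'r2.png',1.8)
c=crop('scene0',(265,170,295,190),12,None,1.3);d=crop('top0',(380,240,405,320),7,None,1.5)
h=max(c.shape[0],d.shape[0]);pad=lambda i:cv2.copyMakeBorder(i,0,h-i.shape[0],0,0,cv2.BORDER_CONSTANT)
cv2.imwrite('pics/r3.png',np.hstack([pad(c),pad(d)]))
e=crop('scene0',(270,220,340,275),9,'r4.png',1.8);
e=crop('top0',(215,165,285,230),9,'r5.png',1.8);
E
```

```text
(no output)
```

View pics/r1.png

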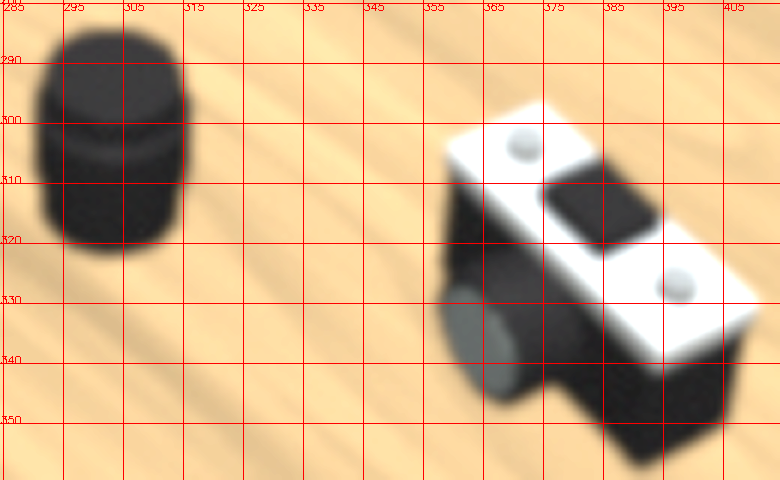

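View pics/r2.png

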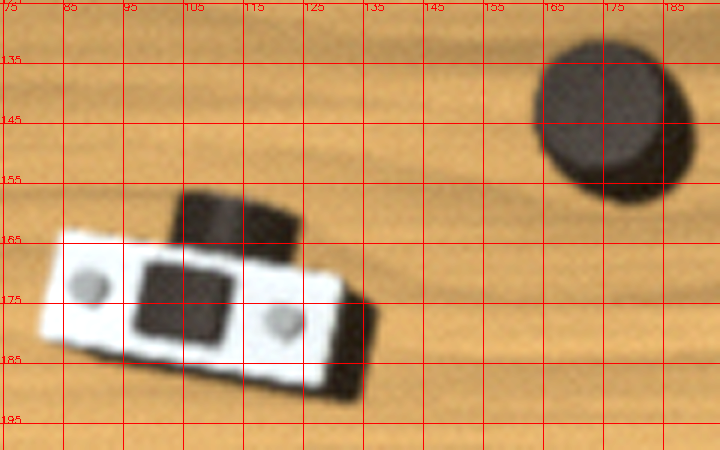

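View pics/r3.png

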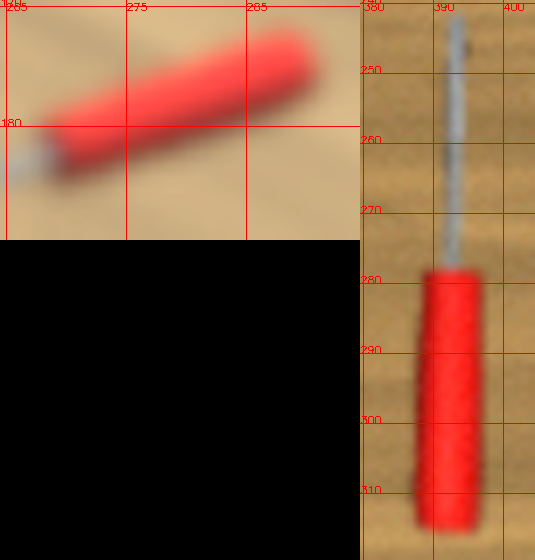

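View pics/r4.png

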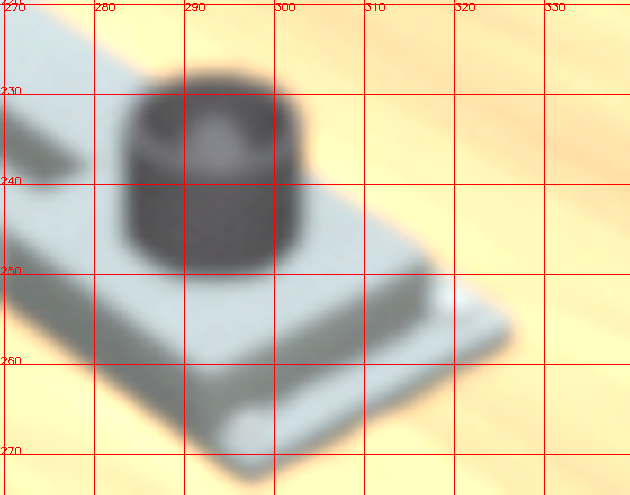

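View pics/r5.png

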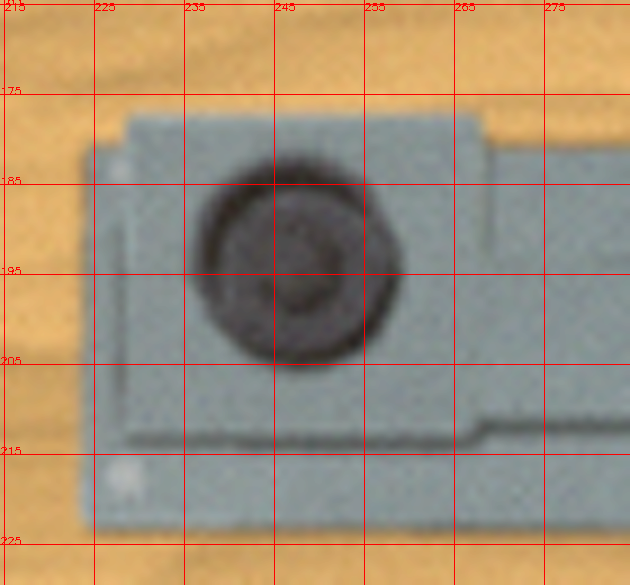

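```bash
cat > ba.py <<'E'
from h import *
from scipy.optimize import least_squares
T,S=load('top0'),load('scene0')
# name,(top uv or None),(scene uv or None), z (None unknown, 't' plate)
P=[('gbA',(228.7,177.3),(292.5,260.8),.045),('gbB',(228.7,213.4),(317.3,247.8),.045),
('rim',(247.8,193.8),(292.7,233.0),.09),('boss',(166.0,247.4),(382.2,239.2),.112),('hand',(137.2,267.0),(414.1,237.9),.131),
('lens',(174.8,141.8),(304.3,292.2),.078),('pl1',(223.7,222.8),(325.6,255.6),'t'),('pl2',(450.9,181.2),(185.8,189.8),'t'),
('sdA',(392.9,278.5),(269.0,181.7),.013),('sdB',(392.5,315.2),(289.6,174.5),.013),('col',(418.9,180.3),(204.9,159.1),None)]
n=len(P)
def cam(c,d):
    e=dict(c);e['eye']=c['eye']+d[:3];e['orientation']=(R.from_rotvec(d[3:6])*R.from_rotvec(c['orientation'])).as_rotvec();return e
def res(v,full=False):
    a,b=cam(T,v[:6]),cam(S,v[6:12]);t=v[12];q=v[13:].reshape(n,3);r=[]
    for p,x in zip(P,q):
        w=.4
        r+=list((proj(a,x)[0]-p[1])/w)+list((proj(b,x)[0]-p[2])/w)
        if p[3] is not None: r.append((x[2]-(t if p[3]=='t' else p[3]))/.0005)
    r+=list(v[:12]/np.r_[[.002]*3,[.0015]*3]*1 if False else v[:12]/np.tile([.002]*3+[.0015]*3,2)); r.append((t-.012)/.004)
    # crank length
    k=[i for i,p in enumerate(P) if p[0]=='boss'][0];r.append((np.linalg.norm((q[k+1]-q[k])[:2])-.085)/.0005)
    r.append((np.linalg.norm((q[1]-q[0])[:2])-.100)/.0005)
    return np.array(r)
v0=np.r_[np.zeros(12),.012,np.concatenate([tri(T,p[1],S,p[2])[0] for p in P])]
for p,x in zip(P,v0[13:].reshape(n,3)): print(p[0],x.round(4),p[3])
s=least_squares(res,v0);v=s.x;C=np.linalg.inv(s.jac.T@s.jac)
print('cost',2*s.cost,len(s.fun)-len(v));print((v[:12]*1e3).round(2),v[12])
for i,(p,x) in enumerate(zip(P,v[13:].reshape(n,3))): print(p[0],x.round(4),np.r_[proj(cam(T,v[:6]),x)[0]-p[1],proj(cam(S,v[6:12]),x)[0]-p[2]].round(2),(np.sqrt(np.diag(C)[13+3*i:16+3*i])*1e3).round(1))
np.save('ba.npy',v)
E
python3 ba.py
```

```text
gbA [0.6301 0.1638 0.0409] 0.045
gbB [0.531  0.1649 0.0388] 0.045
rim [0.5779 0.1086 0.0845] 0.09
boss [0.4381 0.3219 0.1096] 0.112
hand [0.3894 0.391  0.1276] 0.131
lens [0.7239 0.3068 0.0736] 0.078
pl1 [0.5089 0.1813 0.008 ] t
pl2 [ 0.6087 -0.4526  0.0053] t
sdA [ 0.3451 -0.279   0.0143] 0.013
sdB [ 0.2459 -0.2731  0.0131] 0.013
col [ 0.5894 -0.3218  0.1718] None
cost 41.14134621567899 23
[ 1.15  0.59  1.01  0.83 -0.75 -0.05 -1.15 -0.59  1.29 -0.01 -0.44 -0.23] 0.010678884599473235
gbA [0.6323 0.1657 0.045 ] [-0.01 -0.31 -0.01  0.  ] [2.2 2.2 0.5]
gbB [0.5325 0.1669 0.0447] [-0.02 -0.17  0.38 -0.64] [2.2 2.2 0.5]
rim [0.5796 0.1108 0.0898] [ 0.15 -0.51  0.54 -0.43] [2.3 2.2 0.5]
boss [0.4402 0.323  0.1121] [-0.    0.14 -0.37  0.18] [2.3 2.1 0.5]
hand [0.3914 0.3925 0.131 ] [-0.2   0.12 -0.   -0.02] [2.3 2.1 0.5]
lens [0.7253 0.3085 0.0779] [-0.51  0.36 -0.57 -0.18] [2.2 2.1 0.5]
pl1 [0.5106 0.1831 0.0108] [ 0.51 -0.35  0.65  0.2 ] [2.4 2.3 1.3]
pl2 [ 0.6106 -0.4494  0.0106] [-0.48  0.47 -0.87 -0.52] [2.4 2.7 1.4]
sdA [ 0.3462 -0.2776  0.0133] [0.29 0.09 0.16 0.83] [2.5 2.5 0.5]
sdB [ 0.2475 -0.2715  0.0132] [ 0.09  0.16 -0.1   0.56] [2.5 2.6 0.5]
col [ 0.5906 -0.3191  0.1748] [ 0.1  -0.14  0.23  0.05] [2.3 2.5 1.9]
```

Run:
```python
from h import *
a=crop('scene0',(195,125,255,175),9,None,1.5);b=crop('scene0',(270,140,330,175),9,None,1.5)
cv2.imwrite('pics/u1.png',np.vstack([a[:400],b])[:600] if a.shape[1]==b.shape[1] else a)
a=crop('top0',(400,340,430,400),9,None,1.8);b=crop('top0',(465,275,505,335),9,None,1.8)
cv2.imwrite('pics/u2.png',np.hstack([a,b]))
```

```text
(no output)
```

View pics/u1.png

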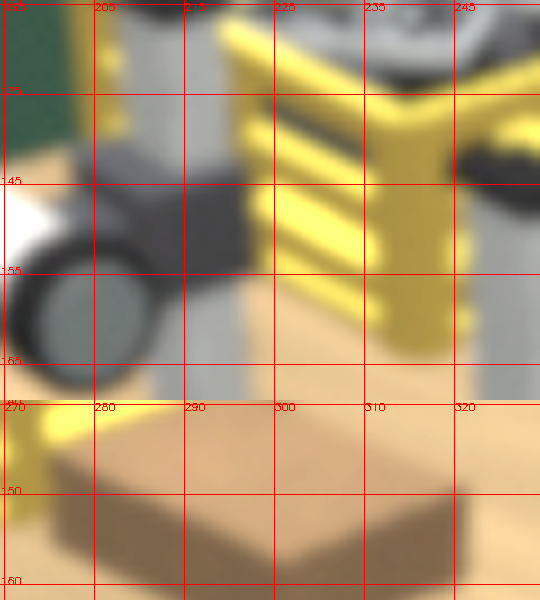

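View pics/u2.png

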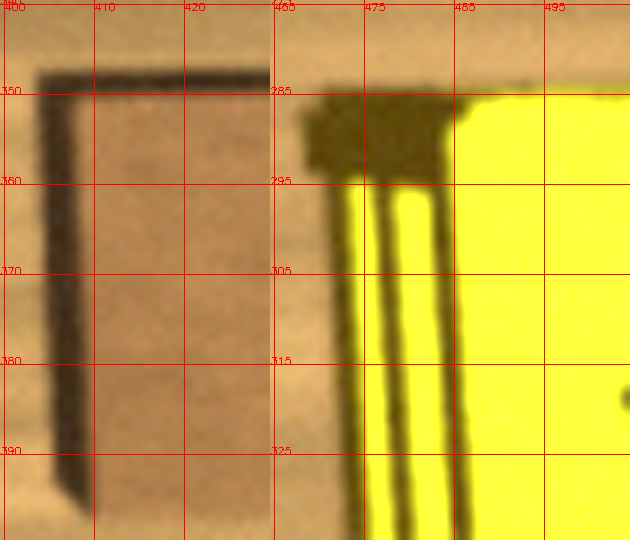

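Run:
```python
from h import *
crop('scene0',(225,145,330,175),7,'u3.png',1.6,5)
```

```text
(no output)
```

View pics/u3.png

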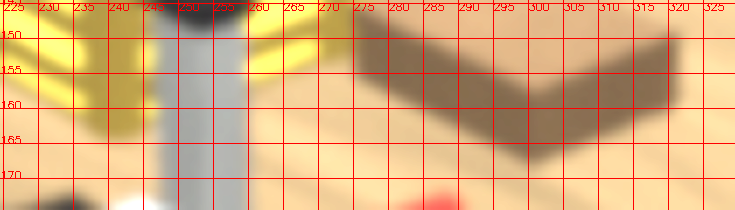

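```bash
sed -i "s/('col',(418/('bkA',(403.7,347.3),(300.8,168.1),0.),('bkB',(405.6,393.4),(321.6,159.2),0.),('crt',(468.2,286.7),(241.2,164.2),0.),('col',(418/" ba.py; python3 ba.py | tail -17; echo; sed 's/\[.0015\]\*3/[.004]*3/g' ba.py > ba2.py; python3 ba2.py | tail -17
```

```text
col [ 0.5894 -0.3218  0.1718] None
cost 51.21497160840116 29
[ 1.58  1.08  1.65  0.98 -0.9  -0.01 -1.58 -1.08  1.65  1.04 -1.2  -0.22] 0.009852492900298588
gbA [0.6331 0.1667 0.0449] [-0.06 -0.33 -0.03 -0.08] [2.2 2.2 0.5]
gbB [0.5333 0.1679 0.0447] [-0.07 -0.21  0.38 -0.75] [2.2 2.2 0.5]
rim [0.5804 0.1118 0.0897] [ 0.09 -0.54  0.52 -0.55] [2.2 2.2 0.5]
boss [0.441  0.3239 0.1121] [-0.    0.08 -0.32  0.08] [2.3 2.1 0.5]
hand [0.3922 0.3933 0.1309] [-0.18  0.05  0.08 -0.11] [2.3 2.1 0.5]
lens [0.7261 0.3094 0.0779] [-0.53  0.37 -0.58 -0.19] [2.2 2.1 0.5]
pl1 [0.5113 0.1839 0.01  ] [ 0.53 -0.33  0.64  0.26] [2.3 2.2 1.3]
pl2 [ 0.6113 -0.4489  0.0097] [-0.57  0.53 -1.   -0.66] [2.4 2.7 1.3]
sdA [ 0.347  -0.2768  0.0132] [0.19 0.05 0.12 0.54] [2.4 2.5 0.5]
sdB [ 0.2482 -0.2707  0.0131] [ 0.01  0.12 -0.12  0.25] [2.5 2.5 0.5]
bkA [ 1.606e-01 -2.997e-01  1.000e-04] [ 0.    0.13 -0.15  0.3 ] [2.6 2.6 0.5]
bkB [ 3.940e-02 -2.994e-01  1.000e-04] [0.14 0.05 0.08 0.5 ] [2.7 2.6 0.5]
crt [ 3.204e-01 -4.849e-01  2.000e-04] [ 0.28 -0.07  0.34  0.63] [2.5 2.7 0.5]
col [ 0.5913 -0.3187  0.1736] [ 0
[... 474 characters left out ...]
  0.3962 0.1309] [-0.15  0.01  0.15 -0.14] [3.3 3.3 0.5]
lens [0.7286 0.3121 0.078 ] [-0.45  0.47 -0.6  -0.02] [3.2 3.  0.5]
pl1 [0.514  0.187  0.0102] [ 0.55 -0.33  0.66  0.27] [3.5 3.4 1.3]
pl2 [ 0.6132 -0.4451  0.0099] [-0.57  0.53 -1.   -0.67] [4.2 4.  1.4]
sdA [ 0.3494 -0.273   0.0132] [0.18 0.04 0.11 0.48] [4.  4.  0.5]
sdB [ 0.2508 -0.2668  0.0131] [-0.02  0.1  -0.12  0.16] [4.1 4.1 0.5]
bkA [ 1.634e-01 -2.956e-01  1.000e-04] [-0.02  0.11 -0.15  0.19] [4.2 4.2 0.5]
bkB [ 4.250e-02 -2.951e-01  1.000e-04] [0.11 0.02 0.08 0.35] [4.4 4.4 0.5]
crt [ 3.228e-01 -4.805e-01  1.000e-04] [ 0.26 -0.09  0.35  0.56] [4.4 4.3 0.5]
col [ 0.593  -0.3156  0.1733] [ 0.02 -0.02  0.04  0.01] [3.8 3.5 1.9]
```

```bash
cat > cyl.py <<'E'
from h import *
from ba import cam,T,S,v
import sys
A,B=cam(T,v[:6]),cam(S,v[6:12])
def ring(x,y,z,r,yaw,n=60):
    a=np.linspace(0,2*np.pi,n); u=np.array([np.cos(yaw),np.sin(yaw),0]); return np.array([x,y,z])+r*(np.cos(a)[:,None]*u+np.sin(a)[:,None]*[0,0,1])
def draw(c,roi,k,lines,al=1.6):
    x0,y0,x1,y1=roi;a=cv2.convertScaleAbs(cv2.resize(c['pixels'][y0:y1,x0:x1,::-1],None,fx=k,fy=k,interpolation=cv2.INTER_CUBIC),alpha=al)
    for col,l in lines: cv2.polylines(a,[np.round(((proj(c,l)-[x0,y0]+.5)*k-.5)*16).astype(int)],False,col,1,cv2.LINE_AA,4)
    return a
if __name__=='__main__':
    yaw=-.012
    L=[]
    for z,col in ((.167,(255,0,0)),(.1735,(0,0,255))):
        x,y=.5913,-.3187
        for r,d in ((.027,-.03),(.027,-.13),(.029,0)): L.append((col,ring(x+d*np.sin(-yaw),y+d,z,r,yaw)))
    cv2.imwrite('pics/w1.png',draw(B,(170,130,225,175),12,L)); cv2.imwrite('pics/w2.png',draw(A,(405,160,480,205),10,L))
E
python3 cyl.py >/dev/null
```

```text
(no output)
```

View pics/w1.png

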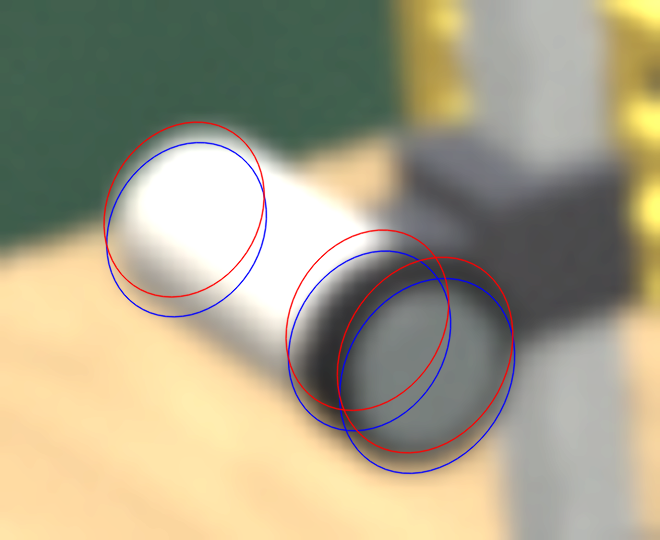

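View pics/w2.png

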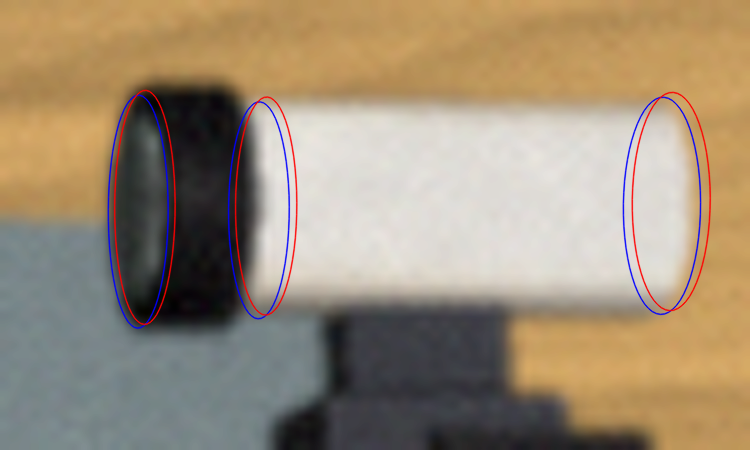

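```bash
cat > ef.py <<'E'
import sys,io,contextlib
with contextlib.redirect_stdout(io.StringIO()): from cyl import *
from scipy.optimize import least_squares
from scipy.ndimage import map_coordinates
G={}
for k,c in (('T',T),('S',S)): G[k]=cv2.GaussianBlur(cv2.cvtColor(c['pixels'],cv2.COLOR_RGB2GRAY).astype(float),(0,0),.7)
def rot(yaw): return np.array([np.cos(yaw),np.sin(yaw),0]),np.array([-np.sin(yaw),np.cos(yaw),0])
Z=np.array([0,0,1.])
def seg(a,b,n=14): s=np.linspace(.1,.9,n)[:,None]; return a+(b-a)*s, np.tile(b-a,(n,1))
def ringp(c,u,w,r,n=48):
    a=np.linspace(0,2*np.pi,n,endpoint=False)[:,None]; return c+r*(np.cos(a)*u+np.sin(a)*w), r*(-np.sin(a)*u+np.cos(a)*w)
def silh(c,ax,h0,h1,r,cm,n=12):
    # silhouette generators of cylinder axis ax
    out=[]; m=c+ax*(h0+h1)/2; d=m-cm['eye']; d=d-ax*(d@ax); D=np.linalg.norm(d); e=-d/D; f=np.cross(ax,e); ca=r/D
    for s in(1,-1):
        o=r*(ca*e+s*np.sqrt(1-ca*ca)*f); out.append(seg(c+o+ax*h0,c+o+ax*h1,n))
    return out
names=['xs','ys','yw','gx','gy','t','p0','p1','p2','p3','cx','cy','cw','lx','ly','lr','bx','by','bw','bl','bh','kx','ky','kz','kw','kg','kr','kd','kl','krt']
def curves(q,a,b):
    q=dict(zip(names,q));L=[]
    u,w=rot(q['yw']);o=np.array([q['xs'],q['ys'],0])
    def both(p,tag,which='TS'):
        for k in which:L.append((tag,k)+p)
    both(ringp(o+.09*Z,u,w,.03),'rim')
    L.append(('shb','S')+ringp(o+.045*Z,u,w,.03))
    for p in silh(o,Z,.05,.085,.03,b): L.append(('shs','S')+p)
    def rect(o,u,w,x0,x1,y0,y1): 
        c=[o+u*x+w*y for x,y in((x0,y0),(x1,y0),(x1,y1),(x0,y1))]; return [seg(c[i],c[(i+1)%4]) for i in range(4)]
    gc=o+.045*Z+u*q['gx']+w*q['gy']
    for p in rect(gc,u,w,-.05,.05,-.055,.055): both(p,'gb')
    for p in rect(o+q['t']*Z,u,w,q['p0'],q['p1'],q['p2'],q['p3']): both(p,'plate')
    cu,cw=rot(q['cw']);c=np.array([q['cx'],q['cy'],.094])
    for p in rect(c+.018*Z,cu,cw,-.014,.014,-.014,.014): both(p,'boss')
    for z in(-.018,-.03):
        R_=rect(c+z*Z,cu,cw,-.019,.099,-.013,.013); both(R_[0],'arm');both(R_[2],'arm');both(R_[1],'arm')
    h=c+.085*cu; both(ringp(h+.037*Z,cu,cw,.011,24),'hand')
    for p in silh(h,Z,-.015,.035,.011,b): L.append(('hs','S')+p)
    l=np.array([q['lx'],q['ly'],0]);both(ringp(l+.078*Z,u,w,q['lr']),'lens')
    bu,bw=rot(q['bw']);
    for p in rect(np.array([q['bx'],q['by'],0]),bu,bw,-q['bl'],0,-q['bh'],0): both(p,'blk')
    ku,kw=rot(q['kw']);k=np.array([q['kx'],q['ky'],q['kz']])
    both(ringp(k,ku,Z,q['kg']),'glass');both(ringp(k,ku,Z,q['kr']),'krim')
    for cm,n in((a,'T'),(b,'S')):
        for p in silh(k,-kw,q['kd']+.01,q['kl']-.01,q['krt'],cm): L.append(('tube',n)+p)
        for p in silh(k,-kw,.002,q['kd']-.003,q['kr'],cm,6): L.append(('rims',n)+p)
    both(ringp(k-kw*q['kl'],ku,Z,q['krt']),'rear'); both(ringp(k-kw*q['kd'],ku,Z,q['kr']),'rback')
    return L
def uvn(cm,P,D):
    p=proj(cm,P);p2=proj(cm,P+D*1e-4/np.linalg.norm(D,axis=1,keepdims=True)*10); t=p2-p; t/=np.linalg.norm(t,axis=1,keepdims=True); return p,np.c_[-t[:,1],t[:,0]]
def evaluate(v,rng,thr=4.):
    a,b=cam(T,v[:6]),cam(S,v[6:12]); out=[]
    s=np.arange(-rng-.5,rng+.51,.1)
    for tag,k,P,D in curves(v[12:],a,b):
        p,n=uvn(a if k=='T' else b,P,D)
        xy=p[:,None]+s[None,:,None]*n[:,None]
        pr=map_coordinates(G[k],[xy[...,1],xy[...,0]],order=3,mode='nearest'); g=np.abs(np.gradient(pr,.1,axis=1)); g[:,:5]=0;g[:,-5:]=0
        i=g.argmax(1); ok=(g[np.arange(len(i)),i]>thr)&(i>6)&(i<len(s)-7)
        out.append((tag,k,ok,s[i],xy[np.arange(len(i)),i],n))
    return out
tag0={'kx':.5913,'ky':-.3187,'kz':.1735,'kw':0.012,'kg':.022,'kr':.029,'kd':.03,'kl':.13,'krt':.027,'xs':.5804,'ys':.1115,'yw':0.012,'gx':.0025,'gy':0,'t':.01,'p0':-.07,'p1':.04,'p2':-.56,'p3':.073,'cx':.441,'cy':.3239,'cw':2.187,'lx':.726,'ly':.309,'lr':.0285,'bx':.16,'by':-.3,'bw':0.,'bl':.121,'bh':.15}
v1=np.r_[v[:12],[tag0[n] for n in names]]
pri=np.tile([.002]*3+[.002]*3,2)
skip=set(sys.argv[1:])
for it,rng in enumerate([3,3,2.5,2,2,1.5,1.5,1.2,1.2]):
    ev=evaluate(v1,rng)
    def f(x):
        a,b=cam(T,x[:6]),cam(S,x[6:12]);r=[]
        for (tag,k,P,D),e in zip(curves(x[12:],a,b),ev):
            if tag in skip: continue
            p=proj(a if k=='T' else b,P)[e[2]]; r.append(((p-e[4][e[2]])*e[5][e[2]]).sum(1)/.4)
        return np.r_[np.concatenate(r)*.5, x[:12]/pri, (x[12:]-v1[12:])/.02]
    s_=least_squares(f,v1,loss='soft_l1',f_scale=1.);v1=s_.x
C=np.linalg.inv(s_.jac.T@s_.jac)
print((v1[:12]*1e3).round(2)); print({n:round(float(x),4) for n,x in zip(names,v1[12:])},'kz sd',np.sqrt(C[12+names.index('kz')]@np.eye(len(v1))[12+names.index('kz')]))
from collections import defaultdict
d=defaultdict(list)
for e in evaluate(v1,1.2): d[e[0]+e[1]]+=list(e[3][e[2]])
print({k:(len(x),round(float(np.mean(x)),2),round(float(np.sqrt(np.mean(np.square(x)))),2)) for k,x in d.items()})
np.save('ef.npy',v1)
a,b=cam(T,v1[:6]),cam(S,v1[6:12]); L=[((0,0,255),P) for t,k,P,D in curves(v1[12:],a,b) if k=='S']; LT=[((0,0,255),P) for t,k,P,D in curves(v1[12:],a,b) if k=='T']
cv2.imwrite('pics/x1.png',draw(b,(165,120,330,275),4,L)[:600]);cv2.imwrite('pics/x2.png',draw(a,(215,155,480,230),3,LT))
cv2.imwrite('pics/x3.png',draw(b,(170,130,225,175),12,L))
E
python3 ef.py; for s in "plate blk" "rear rback" "boss arm hand hs" "glass" "krim rims rback";do python3 ef.py $s | grep -o "'kz.*" |cut -c1-20; done; python3 ef.py >/dev/null
```

```text
[ 1.71  0.49  1.15 -0.14 -0.8   0.26 -1.72 -0.5   6.58 -0.09 -4.44 -1.23]
{'xs': 0.5792, 'ys': 0.1102, 'yw': -0.0252, 'gx': 0.0006, 'gy': 0.0009, 't': 0.0043, 'p0': -0.0748, 'p1': 0.0473, 'p2': -0.5759, 'p3': 0.0732, 'cx': 0.4415, 'cy': 0.3242, 'cw': 2.184, 'lx': 0.7266, 'ly': 0.3071, 'lr': 0.0292, 'bx': 0.1599, 'by': -0.3018, 'bw': -0.0018, 'bl': 0.131, 'bh': 0.1355, 'kx': 0.592, 'ky': -0.3201, 'kz': 0.168, 'kw': -0.0123, 'kg': 0.0273, 'kr': 0.0263, 'kd': 0.0309, 'kl': 0.1294, 'krt': 0.0236} kz sd 0.0009634583151682689
{'rimT': (48, 0.31, 0.45), 'rimS': (37, -0.29, 0.72), 'shbS': (37, -0.28, 0.58), 'shsS': (24, -0.23, 0.3), 'gbT': (41, 0.17, 0.58), 'gbS': (43, 0.22, 0.52), 'plateT': (36, -0.02, 0.41), 'plateS': (42, -0.02, 0.22), 'bossT': (36, -0.19, 0.31), 'bossS': (15, -0.08, 0.1), 'armT': (26, -0.15, 0.59), 'armS': (34, -0.2, 0.5), 'handT': (20, -0.33, 0.49), 'handS': (15, -0.26, 0.55), 'hsS': (24, 0.22, 0.61), 'lensT': (40, 0.05, 0.33), 'lensS': (42, -0.06, 0.31), 'blkT': (42, 0.08, 0.21), 'blkS': (31, -0.33, 0.42), 'glassT': (42, -0.01, 0.27), 'glassS': (43, 0.04, 0.45), 'krimT': (40, -0.11, 0.25), 'krimS': (43, -0.13, 0.48), 'tubeT': (24, -0.07, 0.27), 'rimsT': (1, 0.8, 0.8), 'tubeS': (13, -0.12, 0.29), 'rimsS': (10, -0.11, 0.23), 'rearT': (31, 0.07, 0.36), 'rearS': (20, -0.29, 0.52), 'rbackT': (16, 0.41, 0.55), 'rbackS': (25, 0.29, 0.63)}
'kz': 0.1718, 'kw': 
'kz': 0.168, 'kw': -
'kz': 0.1674, 'kw': 
'kz': 0.1679, 'kw': 
'kz': 0.1674, 'kw':
```

```bash
sed -e "s/'kw':0.012/'kw':-0.012/;s/'yw':0.012/'yw':-0.012/;s/'bw':0./'bw':-0.003/" -e "s#(x\[12:\]-v1\[12:\])/.02#(x[12:]-V0)/PS#" -e "s/^pri=/V0=v1[12:].copy();PS=np.array([.0003 if n=='krt' else .01 if n in('yw','kw','bw','cw') else .002 if n in('bl','bh','t','gx','gy') else .006 for n in names]);pri=/" -e "s/\[3,3,2.5,2,2/[2,2,2,1.5,1.5/" ef.py > ef2.py
for s in "plate" "plate blk" "plate rear rback" "plate boss arm hand hs" "plate glass" "plate krim rims rback" "plate rim shb shs" "";do echo "$s"; python3 ef2.py $s | grep -o "'kz.*\|^\[.*" |cut -c1-100; done; python3 ef2.py plate rback | tail -2
```

```text
plate
[ 1.33  0.64  1.73  0.14 -0.88  0.01 -1.14 -0.25  6.07  0.48 -3.42 -1.02]
'kz': 0.1673, 'kw': -0.0068, 'kg': 0.0274, 'kr': 0.0266, 'kd': 0.0303, 'kl': 0.1293, 'krt': 0.024} k
plate blk
[ 0.61  0.   -0.06  0.01 -0.81  1.81  0.16  0.4   0.79 -2.37  0.48 -1.32]
'kz': 0.1708, 'kw': -0.0282, 'kg': 0.0274, 'kr': 0.0272, 'kd': 0.0283, 'kl': 0.128, 'krt': 0.0271} k
plate rear rback
[ 1.45  0.41  1.42  0.33 -0.77  0.09 -1.31 -0.08  6.35  0.38 -3.71 -1.11]
'kz': 0.1678, 'kw': -0.0148, 'kg': 0.0273, 'kr': 0.0281, 'kd': 0.03, 'kl': 0.13, 'krt': 0.0242} kz s
plate boss arm hand hs
[ 1.5   1.3   0.09 -0.03 -0.42  0.49 -0.61 -1.04  9.9   5.21 -1.24  0.1 ]
'kz': 0.1668, 'kw': -0.0311, 'kg': 0.0274, 'kr': 0.0272, 'kd': 0.0287, 'kl': 0.1282, 'krt': 0.0272} 
plate glass
[ 1.43  0.86  2.01  0.16 -0.93  0.64 -1.14 -0.68  5.1   1.12 -2.43 -0.7 ]
'kz': 0.1683, 'kw': -0.0249, 'kg': 0.022, 'kr': 0.0276, 'kd': 0.0258, 'kl': 0.1283, 'krt': 0.0271} k
plate krim rims rback
[ 1.49  0.84  2.4   0.13 -0.77  0.4  -1.45 -0.61  4.75  0.55 -2.79 -1.14]
'kz': 0.1675, 'kw': -0.0139, 'kg': 0.0272, 'kr': 0.029, 'kd':
[... 983 characters left out ...]
gbS': (43, 0.19, 0.49), 'plateT': (17, -0.06, 0.33), 'plateS': (16, 0.41, 0.6), 'bossT': (36, -0.19, 0.3), 'bossS': (16, -0.03, 0.28), 'armT': (26, -0.13, 0.6), 'armS': (36, -0.2, 0.51), 'handT': (20, -0.33, 0.5), 'handS': (17, -0.34, 0.61), 'hsS': (24, 0.14, 0.6), 'lensT': (40, 0.07, 0.34), 'lensS': (42, -0.07, 0.28), 'blkT': (28, 0.12, 0.16), 'blkS': (30, -0.26, 0.36), 'glassT': (41, -0.01, 0.25), 'glassS': (42, 0.02, 0.44), 'krimT': (41, 0.06, 0.24), 'krimS': (42, 0.15, 0.47), 'tubeT': (24, -0.09, 0.31), 'rimsT': (9, 0.24, 0.87), 'tubeS': (12, 0.05, 0.15), 'rimsS': (9, 0.09, 0.52), 'rearT': (31, 0.15, 0.4), 'rearS': (21, -0.2, 0.48), 'rbackT': (11, 0.48, 0.67), 'rbackS': (18, 0.27, 0.67)}
```

View pics/x1.png

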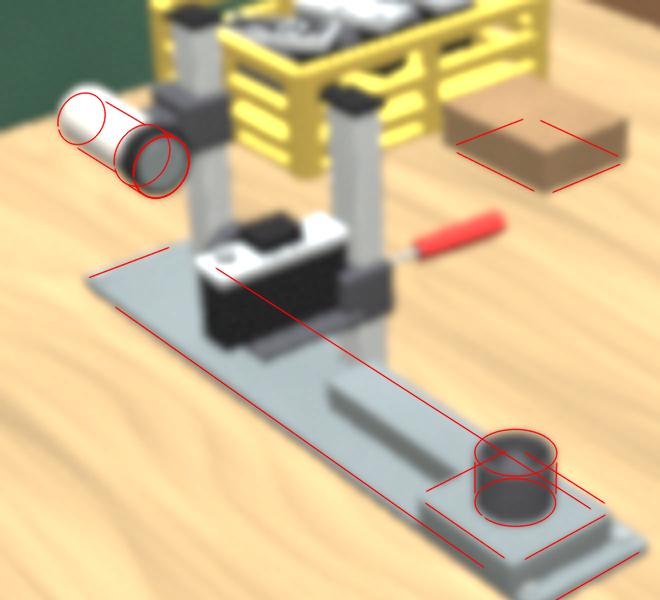

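View pics/x3.png

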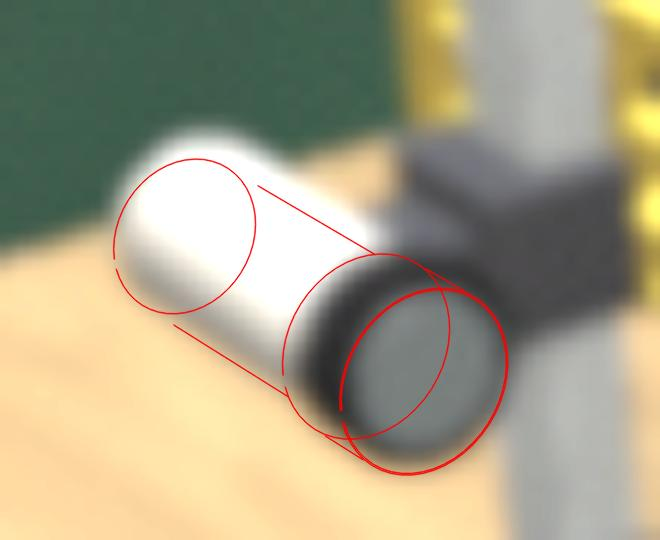

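View pics/x2.png

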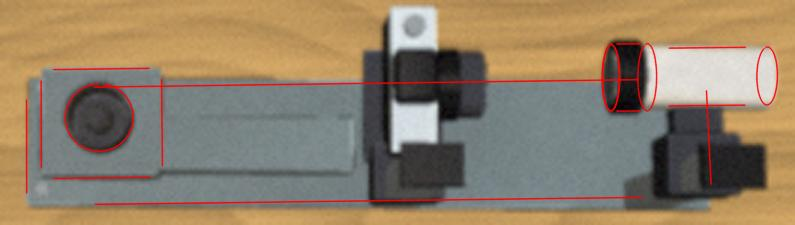

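```bash
python3 - <<'E'
s=open('ef2.py').read()
s=s.replace("g=np.abs(np.gradient(pr,.1,axis=1))","""g=np.gradient(pr,.1,axis=1)
        if tag in SG:
            cen=CEN(tag,v[12:]); pc=proj(a if k=='T' else b,cen)[0]; inw=np.sign(((pc-p)*n).sum(1))[:,None]; g=g*inw*SG[tag]
        else: g=np.abs(g)""")
s=s.replace("def evaluate(","""SG={'tube':1,'rear':1,'krim':-1,'rims':-1,'rim':-1,'shb':-1,'shs':-1,'hand':-1,'hs':-1,'lens':-1,'boss':1,'glass':1}
def CEN(tag,q):
    q=dict(zip(names,q));ku,kw=rot(q['kw']);k=np.array([q['kx'],q['ky'],q['kz']]);cu,_=rot(q['cw']);c=np.array([q['cx'],q['cy'],.094])
    return {'tube':k-kw*.08,'rear':k-kw*q['kl'],'krim':k,'glass':k,'rims':k-kw*.015,'rim':np.array([q['xs'],q['ys'],.09]),'shb':np.array([q['xs'],q['ys'],.05]),'shs':np.array([q['xs'],q['ys'],.0675]),'hand':c+.085*cu+.037*Z,'hs':c+.085*cu+.01*Z,'lens':np.array([q['lx'],q['ly'],.078]),'boss':c+.018*Z}[tag]
def evaluate(""")
s=s.replace("'kg':.022","'kg':.0235").replace(".0003 if n=='krt'",".0001 if n=='krt'")
open('ef3.py','w').write(s)
E
for s in "plate rback" "plate rback blk" "plate rback glass" "plate rback rear" "plate rback boss arm hand hs" "plate rback krim rims" "plate rback rim shb shs";do echo "$s"; python3 ef3.py $s | grep -o "'kz.*\|^\[.*" |cut -c1-100; done; python3 ef3.py plate rback blk | tail -2
```

```text
plate rback
[ 1.2   0.45  3.94  0.67 -1.91  0.03 -2.54 -0.25  6.46  0.04 -5.24 -1.  ]
'kz': 0.1728, 'kw': -0.0419, 'kg': 0.0218, 'kr': 0.0311, 'kd': 0.03, 'kl': 0.1256, 'krt': 0.027} kz 
plate rback blk
[ 0.61  0.03  1.18  0.35 -1.35  2.22 -0.22  0.27  0.48 -3.28 -0.69 -2.34]
'kz': 0.1757, 'kw': -0.0405, 'kg': 0.0217, 'kr': 0.031, 'kd': 0.03, 'kl': 0.1252, 'krt': 0.027} kz s
plate rback glass
[ 1.16  0.42  3.68  0.75 -1.96  0.04 -2.52 -0.33  6.46  0.21 -5.15 -0.95]
'kz': 0.1723, 'kw': -0.0416, 'kg': 0.0235, 'kr': 0.0308, 'kd': 0.03, 'kl': 0.1263, 'krt': 0.027} kz 
plate rback rear
[ 1.19  0.53  3.93  0.67 -1.92  0.09 -2.48 -0.38  5.9   0.1  -4.82 -0.96]
'kz': 0.1728, 'kw': -0.0411, 'kg': 0.0218, 'kr': 0.0311, 'kd': 0.03, 'kl': 0.13, 'krt': 0.027} kz sd
plate rback boss arm hand hs
[ 1.61  1.13  2.3   0.92 -1.81 -0.01 -2.51 -1.24  8.16  3.2  -3.57 -0.12]
'kz': 0.1719, 'kw': -0.0429, 'kg': 0.0217, 'kr': 0.031, 'kd': 0.03, 'kl': 0.1255, 'krt': 0.0269} kz 
plate rback krim rims
[ 1.35  0.35  4.18  0.97 -1.76  0.22 -2.57 -0.33  5.71  0.05 -4.83 -1.2 ]
'kz': 0.1725, 'kw': -0.0383, 'kg': 0.
[... 836 characters left out ...]
44, 0.13, 0.35), 'plateT': (16, 0.12, 0.33), 'plateS': (14, 0.5, 0.79), 'bossT': (38, -0.19, 0.31), 'bossS': (14, -0.18, 0.19), 'armT': (26, -0.07, 0.6), 'armS': (35, -0.17, 0.52), 'handT': (16, -0.16, 0.35), 'handS': (15, -0.27, 0.55), 'hsS': (24, 0.21, 0.61), 'lensT': (24, 0.11, 0.38), 'lensS': (29, -0.05, 0.35), 'blkT': (28, -0.14, 0.56), 'blkS': (5, -0.34, 0.66), 'glassT': (31, 0.11, 0.29), 'glassS': (48, -0.05, 0.15), 'krimT': (30, -0.08, 0.41), 'krimS': (30, -0.36, 0.42), 'tubeT': (12, 0.27, 0.28), 'rimsT': (11, -0.28, 0.47), 'tubeS': (12, -0.22, 0.3), 'rimsS': (12, -0.03, 0.43), 'rearT': (22, 0.09, 0.32), 'rearS': (23, 0.04, 0.35), 'rbackT': (9, 0.18, 0.59), 'rbackS': (12, 0.09, 0.6)}
```

View pics/x1.png

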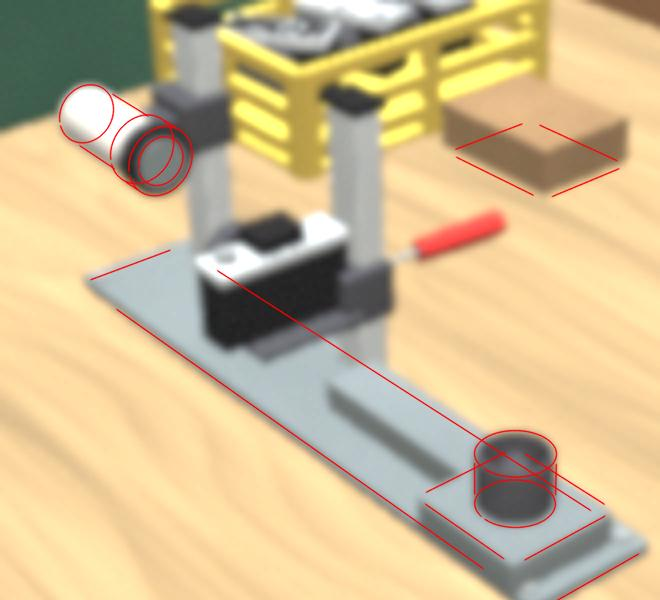

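View pics/x3.png

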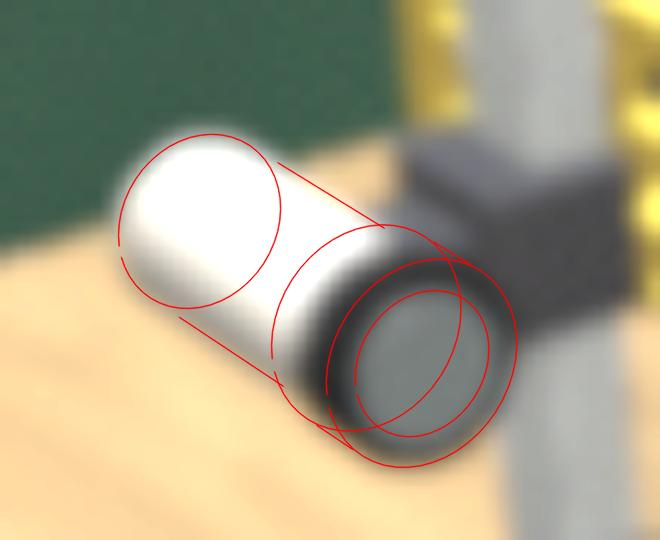

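Request:
step_arm:
  increments: "0 0 -0.02 0 0 0.3; 0 0 0 0 0 0.3; 0 0 0 0 0 0.3; 0 0 0 0 0 0.3; 0 0 0 0 0 0.3; 0 0 0 0 0 0.3; 0 0 0 0 0 0.2; 0 0 0 0 0 0"
  newtons: 100

```text
t: 11.4
tool_pos: [0.5804, 0.1105, 0.1273]
tool_rot: [1.21, 2.898, 0.002]
contact_force: [1.4, 2.4, 6.3]
opening: 0.0269
```

Run:
```python
from h import *
to([.579,.1098,.1246],2.35);print(ctrl.get_obs()['wrist_torque'].round(2))
```

```text
t 11.40 pos [0.5804 0.1105 0.1273] psi 2.350 tilt [ 1.5e-03  5.0e-04 -1.0e+00] F [1.4 2.4 6.3] open 0.0269 q6 -2.288
units [ 0.02 -0.06  0.11] rz units 0.0
[ 0.58 -0.34  0.26]
```

Request:
step_arm:
  increments: "0 0 0 0 0 0.2; 0 0 0 0 0 0.2; 0 0 0 0 0 0"

```text
t: 11.65
tool_pos: [0.5803, 0.1105, 0.1273]
tool_rot: [1.268, 2.873, 0.001]
contact_force: [0.8, 3.4, 7.4]
opening: 0.0264
```

Run:
```python
from h import *
to([.579,.1098,.1246],2.35);print(ctrl.get_obs()['wrist_torque'].round(2)); snap('scene','scene5.png')
```

```text
t 11.65 pos [0.5803 0.1105 0.1273] psi 2.311 tilt [ 1.3e-03  4.0e-04 -1.0e+00] F [0.8 3.4 7.4] open 0.0264 q6 -2.249
units [ 0.01 -0.06  0.11] rz units -0.39
[ 0.6  -0.33  0.21]
```

Request:
step_arm:
  increments: "0 0 0 0 0 0.5; 0 0 0 0 0 0.8; 0 0 0 0 0 0.9; 0 0 0 0 0 0.9; 0 0 0 0 0 0.9; 0 0 0 0 0 0.9; 0 0 0 0 0 0.9; 0 0 0 0 0 0.9; 0 0 0 0 0 0.9; 0 0 0 0 0 0.8; 0 0 0 0 0 0.5; 0 0 0 0 0 0"

```text
t: 12.7
tool_pos: [0.5793, 0.1115, 0.1273]
tool_rot: [-2.381, -2.045, -0.001]
contact_force: [-2.0, 6.2, 9.0]
opening: 0.0267
```

Run:
```python
from h import *
to([.579,.1098,.1246],2.35);print(ctrl.get_obs()['wrist_torque'].round(2))
```

```text
t 12.70 pos [0.5793 0.1115 0.1273] psi 1.419 tilt [-0.0016  0.0024 -1.    ] F [-2.   6.2  9. ] open 0.0267 q6 -1.357
units [-0.07 -0.    0.11] rz units -9.31
[1.05 0.42 0.08]
```

Request:
step_arm:
  increments: "0 0 0 0 0 0.5; 0 0 0 0 0 0.9; 0 0 0 0 0 0.9; 0 0 0 0 0 0.9; 0 0 0 0 0 0.9; 0 0 0 0 0 0.9; 0 0 0 0 0 0.9; 0 0 0 0 0 0.9; 0 0 0 0 0 0.9; 0 0 0 0 0 0.9; 0 0 0 0 0 0.9; 0 0 0 0 0 0.9"

```text
t: 13.7
tool_pos: [0.5793, 0.113, 0.1273]
tool_rot: [-3.08, -0.588, 0.001]
contact_force: [-0.9, 11.0, 8.5]
opening: 0.0268
```

Request:
step_arm:
  increments: "0 0 0 0 0 0.9; 0 0 0 0 0 0.9; 0 0 0 0 0 0.9; 0 0 0 0 0 0.9; 0 0 0 0 0 0.9; 0 0 0 0 0 0.9; 0 0 0 0 0 0.9; 0 0 0 0 0 0.9; 0 0 0 0 0 0.9; 0 0 0 0 0 0.5; 0 0 0 0 0 0; 0 0 0 0 0 0"

```text
t: 14.7
tool_pos: [0.5802, 0.1137, 0.1273]
tool_rot: [-3.044, 0.744, 0.001]
contact_force: [2.6, 12.0, 5.3]
opening: 0.0269
```

Run:
```python
from h import *
to([.5804,.1104,.1246],-1.69);print(ctrl.get_obs()['wrist_torque'].round(2))
snap('scene','scene6.png');crop('scene6',(175,115,345,265),4,'y1.png',1.5,20)
```

```text
t 14.70 pos [0.5802 0.1137 0.1273] psi -0.480 tilt [ 0.0013  0.008  -1.    ] F [ 2.6 12.   5.3] open 0.0269 q6 0.542
units [0.07 0.12 0.11] rz units 12.1
[ 2.64 -0.16  0.03]
```

View pics/y1.png

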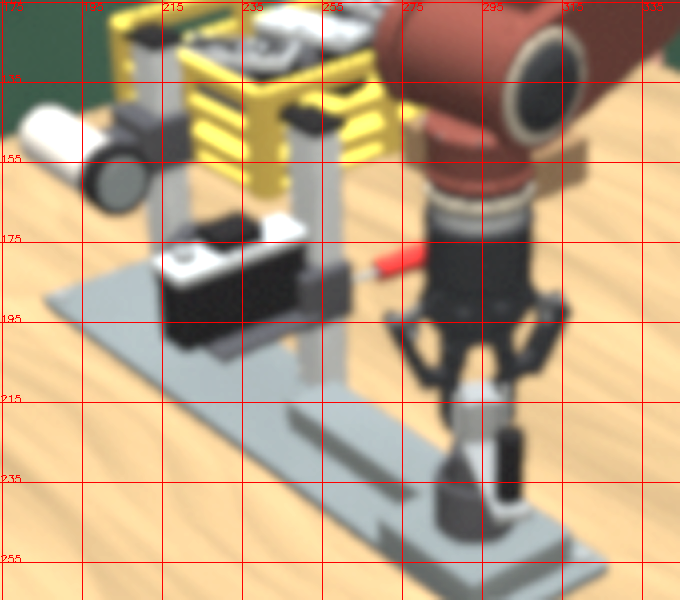

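Request:
step_arm:
  increments: "-0.03 -0.06 0 0 0 0.5; 0 0 0 0 0 0.9; 0 0 0 0 0 0.9; 0 0 0 0 0 0.9; 0 0 0 0 0 0.9; 0 0 0 0 0 0.9; 0 0 0 0 0 0.9; 0 0 0 0 0 0.9; 0 0 0 0 0 0.9; 0 0 0 0 0 0.9; 0 0 0 0 0 0.5; 0 0 0 0 0 0"

```text
t: 15.75
tool_pos: [0.5816, 0.1139, 0.1273]
tool_rot: [-2.406, 2.009, -0.001]
contact_force: [6.0, 7.1, 2.5]
opening: 0.0269
```

Run:
```python
from h import *
to([.5804,.1104,.1246],-1.69);print(ctrl.get_obs()['wrist_torque'].round(2))
```

```text
t 15.75 pos [0.5816 0.1139 0.1273] psi -1.391 tilt [ 0.005   0.0049 -1.    ] F [6.  7.1 2.5] open 0.0269 q6 1.456
units [0.13 0.07 0.11] rz units 2.99
[ 1.87 -1.21  0.12]
```

Request:
step_arm:
  increments: "0 0 0 0 0 0; 0 0 0 0 0 0; 0 0 0 0 0 0; 0 0 0 0 0 0; 0 0 0 0 0 0; 0 0 -0.5 0 0 0; 0 0 -0.7 0 0 0; 0 0 -0.6 0 0 0; 0 0 0 0 0 0"
  fingers: 0.7

```text
t: 16.5
tool_pos: [0.5821, 0.1117, 0.1752]
tool_rot: [-2.409, 2.009, -0.008]
contact_force: [-0.2, 0.9, 0.6]
opening: 0.0724
```

Run:
```python
from h import *
to([.5804,.1104,.1272],-1.391+np.pi);print(ctrl.get_obs()['wrist_torque'].round(2))
im=snap('scene','scene7.png');crop('scene7',(175,115,345,265),4,'y2.png',1.5,20)
```

```text
t 16.50 pos [0.5821 0.1117 0.1752] psi -1.390 tilt [ 7.e-03  3.e-04 -1.e+00] F [-0.2  0.9  0.6] open 0.0724 q6 1.454
units [0.04 0.09 1.92] rz units -31.41
[-0.02 -0.03  0.  ]
```

View pics/y2.png

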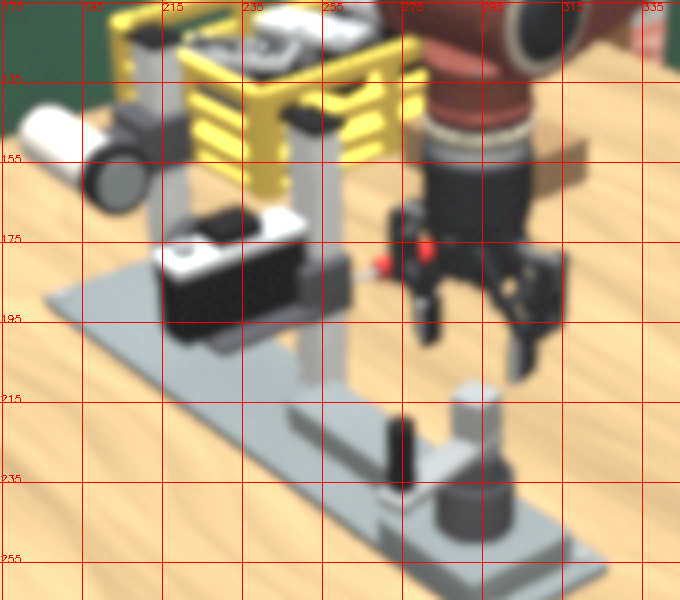

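Request:
step_arm:
  increments: "0 0 0 0 0 -0.9; 0 0 0 0 0 -1; 0 0 0 0 0 -1; 0 0 0 0 0 -1; 0 0 0 0 0 -1; 0 0 0 0 0 -1; 0 0 0 0 0 -1; 0 0 0 0 0 -1; 0 0 0 0 0 -1; 0 0 0 0 0 -1; 0 0 0 0 0 -1; 0 0 0 0 0 -1"

```text
t: 17.55
tool_pos: [0.5791, 0.1115, 0.1691]
tool_rot: [3.126, -0.306, -0.003]
contact_force: [0.6, 0.2, 0.2]
opening: 0.0729
```

Request:
step_arm:
  increments: "0 0 0 0 0 -1; 0 0 0 0 0 -1; 0 0 0 0 0 -1; 0 0 0 0 0 -1; 0 0 0 0 0 -1; 0 0 0 0 0 -1; 0 0 0 0 0 -1; 0 0 0 0 0 -1; 0 0 0 0 0 -1; 0 0 0 0 0 -1; 0 0 0 0 0 -1; 0 0 0 0 0 -1"

```text
t: 18.55
tool_pos: [0.5791, 0.1116, 0.1691]
tool_rot: [-2.753, -1.513, 0.003]
contact_force: [0.0, 0.5, -0.0]
opening: 0.0728
```

Request:
step_arm:
  increments: "0 0 0 0 0 -1; 0 0 0 0 0 -1; 0 0 0 0 0 -1; 0 0 0 0 0 -1; 0 0 0 0 0 -1; 0 0 0 0 0 -1; 0 0 0 0 0 -1; 0 0 0 0 0 -0.5; 0 0 0 0 0 0; 0 0 0 0 0 0"

```text
t: 19.38
tool_pos: [0.5792, 0.1116, 0.1694]
tool_rot: [-2.015, -2.409, 0.002]
contact_force: [-0.4, -0.0, -0.0]
opening: 0.0727
```

Run:
```python
from h import *
to([.5804,.1121,.1285],-1.391+np.pi)
```

```text
t 19.38 pos [0.5792 0.1116 0.1694] psi 1.749 tilt [-1.6e-03 -2.0e-04 -1.0e+00] F [-0.4 -0.  -0. ] open 0.0727 q6 -1.684
units [0.01 0.05 1.64] rz units -0.02
```

Request:
step_arm:
  increments: "0.01 0.05 0.3 0 0 0; 0 0 0.5 0 0 0; 0 0 0.4 0 0 0; 0 0 0.3 0 0 0; 0 0 0.1 0 0 0; 0 0 0 0 0 0; 0 0 0 0 0 0"

```text
t: 19.97
tool_pos: [0.5809, 0.1122, 0.13]
tool_rot: [-2.014, -2.411, 0.001]
contact_force: [0.5, -0.2, 0.7]
opening: 0.0724
```

Request:
step_arm:
  increments: "0 0 0 0 0 0; 0 0 0 0 0 0; 0 0 0 0 0 0; 0 0 0 0 0 0; 0 0 0 0 0 0; 0 0 0 0 0 0; 0 0 0 0 0 0"
  fingers: -1
  newtons: 100

```text
t: 20.55
tool_pos: [0.5813, 0.1125, 0.1313]
tool_rot: [2.013, 2.411, 0.002]
contact_force: [-1.7, 2.1, 5.5]
opening: 0.0268
```

Run:
```python
from h import *
to([.5804,.1121,.1285],-1.391+np.pi);print(ctrl.get_obs()['wrist_torque'].round(2))
```

```text
t 20.55 pos [0.5813 0.1125 0.1313] psi 1.750 tilt [ 1.e-03  7.e-04 -1.e+00] F [-1.7  2.1  5.5] open 0.0268 q6 -1.685
units [-0.01 -0.04  0.11] rz units -0.0
[0.36 0.33 0.07]
```

Request:
step_arm:
  increments: "0 0 0 0 0 0.5; 0 0 0 0 0 0.9; 0 0 0 0 0 0.9; 0 0 0 0 0 0.9; 0 0 0 0 0 0.9; 0 0 0 0 0 0.9; 0 0 0 0 0 0.9; 0 0 0 0 0 0.9; 0 0 0 0 0 0.9; 0 0 0 0 0 0.9; 0 0 0 0 0 0.9; 0 0 0 0 0 0.5"

```text
t: 21.55
tool_pos: [0.581, 0.1124, 0.1313]
tool_rot: [-2.925, -1.147, -0.0]
contact_force: [-2.1, 1.2, 6.7]
opening: 0.0266
```

Request:
step_arm:
  increments: "0 0 0 0 0 0.5; 0 0 0 0 0 0.9; 0 0 0 0 0 0.9; 0 0 0 0 0 0.9; 0 0 0 0 0 0.9; 0 0 0 0 0 0.9; 0 0 0 0 0 0.9; 0 0 0 0 0 0.9; 0 0 0 0 0 0.9; 0 0 0 0 0 0.9; 0 0 0 0 0 0.9; 0 0 0 0 0 0.5"

```text
t: 22.55
tool_pos: [0.5808, 0.1126, 0.1312]
tool_rot: [-3.116, 0.396, 0.001]
contact_force: [-2.4, 1.8, 6.2]
opening: 0.0267
```

Request:
step_arm:
  increments: "0 0 0 0 0 0.5; 0 0 0 0 0 0.9; 0 0 0 0 0 0.9; 0 0 0 0 0 0.9; 0 0 0 0 0 0.9; 0 0 0 0 0 0.9; 0 0 0 0 0 0.9; 0 0 0 0 0 0.9; 0 0 0 0 0 0.9; 0 0 0 0 0 0.9; 0 0 0 0 0 0.5; 0 0 0 0 0 0"

```text
t: 23.55
tool_pos: [0.5809, 0.113, 0.1313]
tool_rot: [-2.626, 1.723, 0.002]
contact_force: [-3.7, 3.4, 7.1]
opening: 0.0263
```

Run:
```python
from h import *
to([.5804,.1121,.1285],-1.391);print(ctrl.get_obs()['wrist_torque'].round(2))
snap('scene','scene8.png');snap('top','top8.png');crop('scene8',(175,115,275,215),6,'z1.png',1.6);crop('top8',(330,145,480,230),5,'z2.png',1.6)
```

```text
t 23.55 pos [0.5809 0.113  0.1313] psi -1.161 tilt [-3.0e-04  1.6e-03 -1.0e+00] F [-3.7  3.4  7.1] open 0.0263 q6 1.226
units [0.02 0.03 0.11] rz units 2.3
[0.69 0.73 0.07]
```

View pics/z1.png

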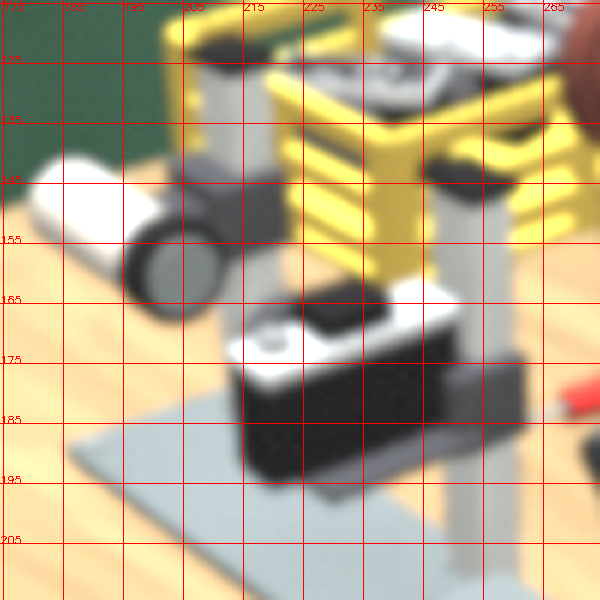

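View pics/z2.png

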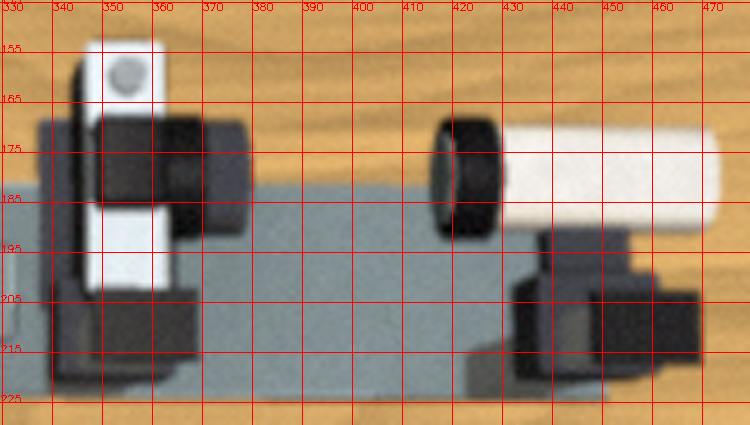

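```bash
cat > blk.py <<'E'
import io,contextlib
with contextlib.redirect_stdout(io.StringIO()): from cyl import *
for nm,v_ in (('ba',np.load('ba.npy')),('ef',np.load('ef.npy'))):
    A,B=cam(T,v_[:6]),cam(S,v_[6:12])
    X=atz(A,(350,221),.15)[0],atz(A,(445,221),.16)[0]
    for x in (X[0]-.003,X[0],X[0]+.003):
        r=[]
        for uv in((262,173.7),(262,185.3),(222.5,142.8),(222.5,155.3)):
            e,d=ray(B,uv); p=e+d*(x-e[0])/d[0]; r.append(p[1:].round(4))
        print(nm,np.round(x,4),X[1].round(4),r)
E
python3 blk.py
python3 - <<'E'
import sys; sys.path.insert(0,'.')
import os; os.chdir('.')
from h import *
b=crop('scene8',(240,165,275,200),16,None,1.8,5);a=crop('scene8',(198,128,233,163),16,None,1.8,5)
cv2.imwrite('pics/z3.png',cv2.resize(np.hstack([a,b]),None,fx=.7,fy=.7))
E
```

```text
ba 0.4927 0.4896 [array([-0.1361,  0.1552]), array([-0.1379,  0.1111]), array([-0.3538,  0.1926]), array([-0.3598,  0.142 ])]
ba 0.4957 0.4896 [array([-0.1323,  0.1577]), array([-0.1341,  0.1138]), array([-0.3492,  0.195 ]), array([-0.3553,  0.1446])]
ba 0.4987 0.4896 [array([-0.1286,  0.1602]), array([-0.1303,  0.1164]), array([-0.3447,  0.1973]), array([-0.3508,  0.1471])]
ef 0.4927 0.4901 [array([-0.1344,  0.1603]), array([-0.1363,  0.1162]), array([-0.3509,  0.1988]), array([-0.3571,  0.1485])]
ef 0.4957 0.4901 [array([-0.1307,  0.1627]), array([-0.1326,  0.1189]), array([-0.3464,  0.2012]), array([-0.3526,  0.151 ])]
ef 0.4987 0.4901 [array([-0.1269,  0.1652]), array([-0.1288,  0.1215]), array([-0.3419,  0.2035]), array([-0.3481,  0.1535])]
```

View pics/z3.png

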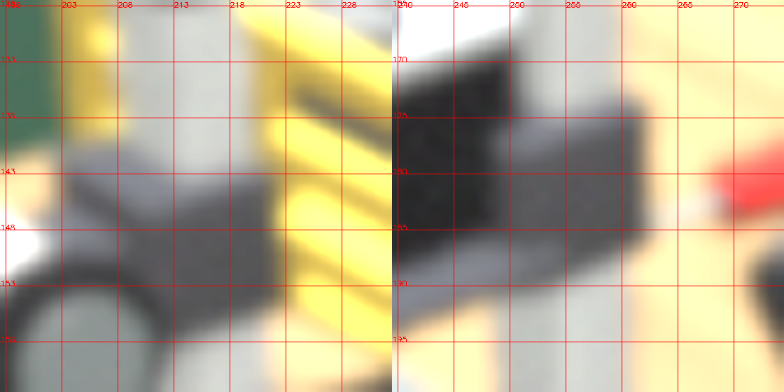

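```bash
python3 ef3.py plate rback >/dev/null
python3 - <<'E'
import io,contextlib
from h import *
with contextlib.redirect_stdout(io.StringIO()): from cyl import cam,T,S
v=np.load('ef.npy');k=v[12+21:12+24];print(k)
a,b=cam(T,v[:6]),cam(S,v[6:12]);print(proj(a,k),proj(b,k), proj(a,[v[12],v[13],.09]),proj(b,[v[12],v[13],.09]))
E
sed -e "s/r.append((t-.012)/r+=list((q[2][:2]-[.5804,.1121])\/.0008);r.append((t-.012)/" ba.py > ba4.py; for u in "(204.9,159.1)" "(205.2,159.5)" "(204.9,159.5)"; do sed "s/(204.9,159.1)/$u/" ba4.py >b5.py; python3 b5.py | tail -1; done; python3 ba4.py | tail -16; sed 's/\[.0015\]\*3/[.003]*3/g' ba4.py >b5.py;python3 b5.py | tail -1
```

```text
[ 0.59209592 -0.32051987  0.17278827]
[[418.89934025 180.52496634]] [[204.7148949  159.86831146]] [[247.71394987 193.80755437]] [[293.39409201 232.68558388]]
col [ 0.5913 -0.3185  0.1735] [ 0.04 -0.05  0.09  0.02] [1.4 1.6 1.8]
col [ 0.5911 -0.3185  0.1722] [-0.05  0.07 -0.11 -0.02] [1.4 1.6 1.8]
col [ 0.5914 -0.3188  0.172 ] [ 0.02 -0.03  0.04  0.01] [1.4 1.6 1.8]
cost 51.23536009255786 31
[ 1.56  1.2   1.62  1.08 -0.89 -0.02 -1.62 -0.96  1.62  1.08 -1.18 -0.27] 0.009853067636385163
gbA [0.6331 0.1669 0.0449] [-0.06 -0.33 -0.03 -0.08] [1.2 1.3 0.5]
gbB [0.5333 0.1681 0.0447] [-0.07 -0.21  0.38 -0.75] [1.2 1.4 0.5]
rim [0.5804 0.1121 0.0897] [ 0.07 -0.54  0.53 -0.55] [0.8 0.8 0.5]
boss [0.4409 0.3241 0.1121] [ 0.    0.08 -0.32  0.08] [1.4 1.2 0.5]
hand [0.3922 0.3936 0.1309] [-0.17  0.05  0.08 -0.11] [1.4 1.2 0.5]
lens [0.726  0.3097 0.0779] [-0.53  0.37 -0.58 -0.19] [1.3 1.3 0.5]
pl1 [0.5113 0.1842 0.01  ] [ 0.53 -0.33  0.65  0.26] [1.4 1.4 1.3]
pl2 [ 0.6113 -0.4486  0.0097] [-0.57  0.53 -1.   -0.66] [1.5 1.8 1.3]
sdA [ 0.3469 -0.2765  0.0132] [0.19 0.05 0.11 0.54] [1.5 1.6 0.5]
sdB [ 0.2482 -0.2704  0.0131] [ 0.01  0.12 -0.12  0.25] [1.6 1.6 0.5]
bkA [ 1.605e-01 -2.995e-01  1.000e-04] [ 0.    0.13 -0.15  0.3 ] [1.6 1.7 0.5]
bkB [ 3.940e-02 -2.991e-01  1.000e-04] [0.14 0.05 0.08 0.5 ] [1.7 1.7 0.5]
crt [ 3.203e-01 -4.846e-01  2.000e-04] [ 0.28 -0.07  0.34  0.62] [1.6 1.8 0.5]
col [ 0.5913 -0.3185  0.1735] [ 0.04 -0.05  0.09  0.02] [1.4 1.6 1.8]
col [ 0.5913 -0.318   0.1735] [ 0.04 -0.05  0.09  0.02] [1.6 1.7 1.9]
```

Run:
```python
from h import *
ims=[load(f)['pixels'].astype(float) for f in('scene0','scene1','scene2','scene4','scene6','scene7','scene8')]
m=np.mean(ims,0); g=m.mean(2); sub=g[145:176,190:222]
np.set_printoptions(linewidth=220)
print(sub[:, ::1].round(0).astype(int))
big=cv2.resize(sub,None,fx=10,fy=10,interpolation=cv2.INTER_CUBIC)
for th in (70,80,90):
    # connected glass region containing centre
    mask=((big>th)).astype(np.uint8); n,l=cv2.connectedComponents(mask,connectivity=4); k=l[145,148]; ys,xs=np.where(l==k)
    print(th,len(xs),(xs.mean()+.5)/10-.5+190,(ys.mean()+.5)/10-.5+145,xs.min()/10+190,xs.max()/10+190,ys.min()/10+145,ys.max()/10+145)
```

```text
[[190 187 183 176 167 157 148 141 135 132 130 122 103  77  59  53  55  60  66  71  74  76  76  76  75  72  68  65  60  57  54  56]
 [190 190 188 187 183 177 167 157 146 135 124 113  97  78  65  58  54  53  56  62  67  69  68  66  63  59  56  54  52  50  49  55]
 [190 190 190 190 189 186 181 174 163 145 124 105  90  79  73  67  61  56  52  53  57  59  59  56  54  52  51  50  49  49  49  55]
 [190 190 190 190 190 189 188 185 178 164 141 116  95  82  77  73  70  64  57  52  51  52  52  51  50  50  49  49  49  48  49  53]
 [189 189 190 190 191 190 190 189 186 177 158 132 105  84  75  72  70  67  61  54  49  49  50  49  49  49  49  49  49  48  48  51]
 [188 189 190 190 191 191 191 188 182 170 150 123  95  74  64  62  62  60  57  52  49  49  50  49  49  49  49  48  48  48  48  49]
 [186 189 190 191 192 191 189 179 161 140 116  92  70  54  49  48  48  48  46  46  47  48  49  49  49  49  48  48  48  48  47  49]
 [182 186 189 191 191 188 178 157 127  98  75  58  47  41  39  38  38  38  38  40  44  48  49  49  48  48  48  48  48  47  47  49]
 [174 180 185 189 189 179 158 125  90  62  47  41  4
[... 2473 characters left out ...]
4 146 147 147 147 145 144 143 141 141 140 139 136 128 119 114 114 115 116 116 113 109 107 106]
 [142 141 139 137 137 136 137 139 141 143 145 146 147 146 146 145 143 142 141 140 137 130 120 115 116 117 118 117 114 110 108 108]
 [142 142 141 140 138 137 137 137 139 140 142 144 145 146 146 146 145 144 142 141 139 132 121 113 113 115 117 118 118 117 116 114]
 [140 141 142 141 140 138 137 137 137 138 139 141 142 144 145 146 146 145 144 143 140 134 121 111 109 111 114 119 122 123 121 118]]
70 10102 205.03042961789745 160.22899425856266 200.4 210.8 154.7 166.7
80 5719 204.80859415981814 159.68602028326632 201.5 209.3 155.5 165.1
90 44926 207.75734541245603 155.41459733784444 193.8 221.9 145.0 168.8
```

```bash
for u in "(205.0,160.1)" "(204.9,159.8)"; do sed "s/(204.9,159.1)/$u/;s/(418.9,180.3)/(418.9,180.5)/" ba4.py >b5.py; python3 b5.py | tail -1; done
python3 - <<'E'
import os
from h import *
ims=[load(f)['pixels'].astype(float) for f in('top0','top1','top2','top8')]
g=np.mean(ims,0).mean(2)[165:197,412:434];np.set_printoptions(linewidth=220);print(g.round(0).astype(int))
E
```

```text
col [ 0.5912 -0.3193  0.1696] [-0.01  0.01 -0.01 -0.  ] [1.4 1.6 1.8]
col [ 0.5912 -0.3192  0.1707] [ 0.03 -0.04  0.07  0.02] [1.4 1.6 1.8]
[[ 92  92  90  90  88  90  89  90  90  92  91  93  92  95  94  95  95  95  96  95  97  98]
 [ 87  90  89  89  91  92  91  92  90  91  91  93  94  94  94  95  96  96  96  97  97  98]
 [ 88  89  89  90  90  91  90  86  80  80  80  81  81  82  83  85  93  97  98  97  97  97]
 [ 88  89  88  89  90  86  74  60  50  50  50  50  51  52  52  59  77  92  95  95  95  95]
 [ 86  87  87  88  87  76  43  19  17  17  17  17  16  17  16  23  48  79  95  96  94  94]
 [ 91  91  91  93  88  64  23   9   5   8  10  11  13  13  10  13  29  70 109 114 114 115]
 [ 99 100 100 100  87  52  26  27  12  12  14  12  15  13  11  14  21  61 113 136 137 136]
 [105 105 105 103  86  40  36  45  27  11  13  14  14  14  13  14  18  45 101 139 142 143]
 [106 107 106 101  81  38  38  53  55  19  14  13  13  15  12  14  17  40  93 140 145 145]
 [106 104 104  98  73  36  33  53  68  23  15  16  17  16  15  16  16  31  85 139 147 146]
 [104 104 101  92  65  34  33  47  59  25  16  19 
[... 1252 characters left out ...]
6  24  10   9   8   9   9  10   9  11  20  58  98 104 105 104]
 [ 85  86  86  84  71  36  14   6   5   8   6  11  10   9   8  13  25  53  78  81  81  81]
 [ 86  87  86  86  78  53  18  10  11  11   8  11  10   9  11  18  41  65  73  75  73  76]
 [ 85  87  87  86  85  71  42  31  30  30  31  30  30  30  30  41  63  80  83  83  83  83]
 [ 86  86  87  86  85  81  71  64  63  65  63  64  62  62  62  67  82  84  85  85  84  85]
 [ 84  87  87  88  87  85  84  84  85  84  84  83  82  82  81  81  83  85  84  85  85  84]
 [ 87  87  88  87  88  86  86  86  85  86  85  85  85  85  84  84  83  84  84  84  84  85]
 [ 87  86  86  87  88  87  86  87  86  85  85  87  85  85  84  82  85  85  84  85  85  85]]
```

```bash
sed "s/(204.9,159.1)/(205.0,160.0)/;s/(418.9,180.3)/(418.95,180.4)/;s/(292.7,233.0)/(293.2,232.8)/;s/('pl2',[^)]*),([^)]*),'t'),//" ba4.py >b5.py; python3 b5.py | tail -16;  sed 's/\[.0015\]\*3/[.003]*3/g' b5.py >b6.py;python3 b6.py | tail -1; sed "s/\[.0015\]\*3/[.003]*3/g;s/\[.002\]\*3/[.004]*3/g" b5.py >b6.py;python3 b6.py | tail -1;  sed "s/('sdA'.*('bkA'/('bkA'/" b5.py >b6.py;python3 b6.py | tail -1
sed "s/('boss'.*('lens'/('lens'/;s/k=\[i for.*$//" b5.py >b6.py;python3 b6.py 2>&1| tail -1
```

```text
col [ 0.5894 -0.3226  0.1682] None
cost 32.19377664618992 29
[ 1.52  1.45  2.39  0.73 -1.33  0.28 -1.47 -1.92  0.93  1.68 -0.62 -0.04] 0.01117060471000582
gbA [0.6337 0.1669 0.0449] [-0.09 -0.3  -0.07 -0.08] [1.2 1.3 0.5]
gbB [0.5339 0.1681 0.0447] [-0.09 -0.2   0.35 -0.75] [1.2 1.4 0.5]
rim [0.5804 0.1122 0.0898] [-0.01 -0.29  0.19 -0.45] [0.8 0.8 0.5]
boss [0.4415 0.324  0.1121] [ 0.03  0.06 -0.29  0.1 ] [1.4 1.2 0.5]
hand [0.3927 0.3934 0.1309] [-0.12  0.03  0.14 -0.08] [1.4 1.2 0.5]
lens [0.7266 0.3097 0.0779] [-0.53  0.41 -0.6  -0.15] [1.3 1.3 0.5]
pl1 [0.512  0.1842 0.0112] [ 0.41 -0.41  0.63 -0.01] [1.4 1.4 1.5]
sdA [ 0.3476 -0.2768  0.0131] [0.13 0.08 0.04 0.44] [1.5 1.6 0.5]
sdB [ 0.2487 -0.2708  0.0131] [-0.05  0.13 -0.19  0.16] [1.6 1.6 0.5]
bkA [ 1.611e-01 -2.999e-01  1.000e-04] [-0.04  0.14 -0.21  0.21] [1.6 1.7 0.5]
bkB [ 3.990e-02 -2.996e-01  1.000e-04] [0.1  0.05 0.04 0.41] [1.7 1.7 0.5]
crt [ 3.21e-01 -4.85e-01  1.00e-04] [ 0.2  -0.04  0.24  0.49] [1.6 1.8 0.5]
col [ 0.592  -0.3197  0.1694] [-0.09  0.12 -0.2  -0.04] [1.4 1.6 1.8]
col [ 0.5926 -0.3194  0.1689] [-0.08  0.11 -0.19 -0.04] [1.6 1.7 1.9]
col [ 0.5923 -0.32    0.1692] [-0.11  0.15 -0.25 -0.06] [1.7 1.9 2. ]
col [ 0.592  -0.3195  0.1699] [-0.09  0.12 -0.19 -0.04] [1.4 1.6 1.8]
col [ 0.592  -0.3197  0.1694] [-0.09  0.12 -0.2  -0.04] [1.4 1.6 1.8]
```

```bash
python3 b5.py>/dev/null; cp ba.npy ba5.npy
python3 - <<'E'
import io,contextlib
from h import *
with contextlib.redirect_stdout(io.StringIO()): from cyl import cam,T,S,ring,draw
v=np.load('ba5.npy');A,B=cam(T,v[:6]),cam(S,v[6:12])
def lines(z,col,yaw,x=.592,y=-.3197):
    L=[]
    for r,d in ((.027,-.03),(.027,-.128),(.030,0),(.0225,0)): L.append((col,ring(x+d*np.sin(-yaw),y+d,z,r,yaw)))
    return L
L=lines(.1695,(0,0,255),-.012)
a=draw(B,(170,130,225,175),12,L);b=draw(A,(405,160,480,205),8,L)
cv2.imwrite('pics/c1.png',a);cv2.imwrite('pics/c2.png',b)
E
```

```text
(no output)
```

View pics/c1.png

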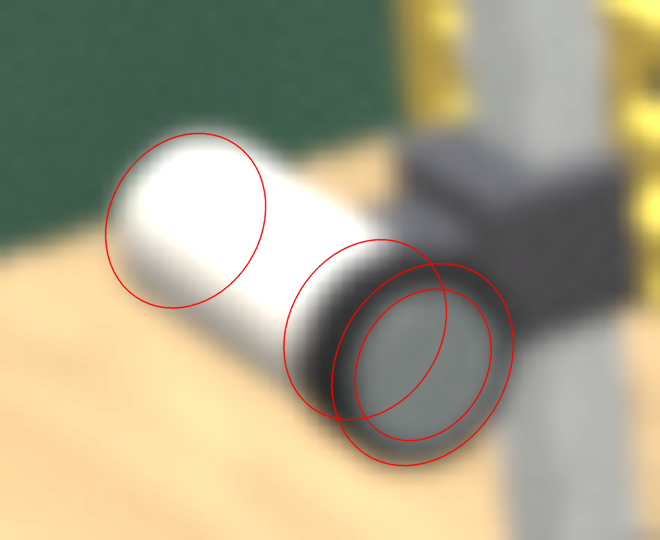

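View pics/c2.png

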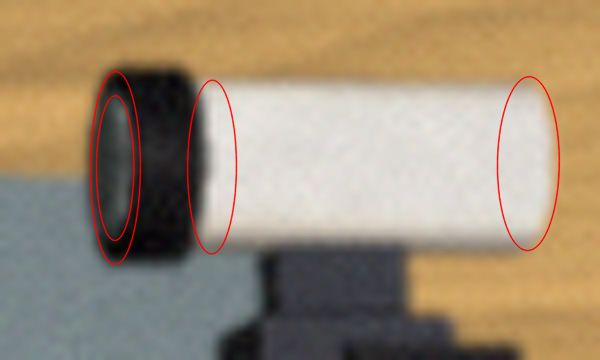

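Request:
step_arm:
  increments: "0 0 0 0 0 0.6; 0 0 0 0 0 0.9; 0 0 0 0 0 0.9; 0 0 0 0 0 0.9; 0 0 0 0 0 0.6; 0 0 0 0 0 0; 0 0 0 0 0 0; 0 0 0 0 0 0"

```text
t: 24.32
tool_pos: [0.5809, 0.113, 0.1312]
tool_rot: [-2.243, 2.197, 0.002]
contact_force: [-3.4, 2.7, 6.2]
opening: 0.0263
```

Run:
```python
from h import *
to([.5804,.1121,.1285],-1.57);print(ctrl.get_obs()['wrist_torque'].round(2))
snap('scene','scene9.png')
# camera motion between scene0 and scene9 by template matching, subpixel
g=lambda f:cv2.cvtColor(load(f)['pixels'],cv2.COLOR_RGB2GRAY)
import itertools
a=g('scene0');
for f in('scene4','scene5','scene6','scene7','scene8','scene9'):
    b=g(f);t=a[178:206,213:248];r=cv2.matchTemplate(b[150:215,195:265],t,cv2.TM_CCOEFF_NORMED);_,m,_,l=cv2.minMaxLoc(r)
    x,y=l; o=lambda p,q,s:(p-s)/(2*(p-2*q+s))
    dy=o(r[y-1,x],r[y,x],r[y+1,x]);dx=o(r[y,x-1],r[y,x],r[y,x+1]); print(f,round(m,3),'shift',x+dx+195-213,y+dy+150-178)
import io,contextlib
with contextlib.redirect_stdout(io.StringIO()): from cyl import cam,T,S
v=np.load('ba5.npy');B=cam(S,v[6:12]); P=np.array([.60,-.21,.125]);
for dz in(.018,.0239,.0424,.045): print(dz,proj(B,P+[0,0,dz])-proj(B,P))
```

```text
t 24.32 pos [0.5809 0.113  0.1312] psi -1.550 tilt [-1.0e-04  1.9e-03 -1.0e+00] F [-3.4  2.7  6.2] open 0.0263 q6 1.615
units [0.04 0.02 0.11] rz units 0.2
[ 0.73  0.61 -0.03]
scene4 1.0 shift -0.0067443848 -0.016174316
scene5 0.999 shift -0.036727905 -0.09887695
scene6 0.995 shift -0.40631104 -5.122452
scene7 0.989 shift -0.43571472 -6.7510376
scene8 0.996 shift -0.87771606 -11.912323
scene9 0.989 shift -0.88414 -12.655167
0.018 [[-0.38021612 -4.84651408]]
0.0239 [[-0.50587441 -6.44824701]]
0.0424 [[ -0.90323983 -11.51335872]]
0.045 [[ -0.95949702 -12.23045415]]
```

Request:
step_arm:
  increments: "0 0 0 0 0 0; 0 0 0 0 0 0; 0 0 0 0 0 0; 0 0 0 0 0 0; 0 0 0 0 0 0; 0 0 -0.4 0 0 0; 0 0 -0.7 0 0 0; 0 0 -0.8 0 0 0; 0 0 -0.8 0 0 0; 0 0 -0.8 0 0 0; 0 0 -0.5 0 0 0; 0 0 0 0 0 0"
  fingers: 0.7

```text
t: 25.37
tool_pos: [0.583, 0.1123, 0.235]
tool_rot: [-2.241, 2.194, -0.008]
contact_force: [0.0, 0.0, 0.4]
opening: 0.0725
```

Run:
```python
from h import *
to([.5804,.1121,.1285],-1.57)
snap('scene','scene10.png');snap('top','top10.png')
import io,contextlib
with contextlib.redirect_stdout(io.StringIO()): from cyl import cam,T,S,draw
v=np.load('ba5.npy');B=cam(S,v[6:12]);B['pixels']=load('scene10')['pixels']
L=[((0,0,255),l) for l in crank_lines([.5804,.1121,.141],-1.55-np.pi/2)[:4]]+[((0,255,0),circ([.5804,.1121,.09],.03,0))]
cv2.imwrite('pics/d1.png',draw(B,(245,175,325,265),7,L,1.4)[:600]); crop('scene10',(175,115,345,265),4,'d2.png',1.5,20)
g=lambda f:cv2.cvtColor(load(f)['pixels'],cv2.COLOR_RGB2GRAY)
a=g('scene0');b=g('scene10');r=cv2.matchTemplate(b[150:215,195:265],a[178:206,213:248],cv2.TM_CCOEFF_NORMED);_,m,_,(x,y)=cv2.minMaxLoc(r);o=lambda p,q,s:(p-s)/(2*(p-2*q+s));print(y+o(r[y-1,x],r[y,x],r[y+1,x])-28,m)
```

```text
t 25.37 pos [0.583  0.1123 0.235 ] psi -1.550 tilt [ 7.3e-03  4.0e-04 -1.0e+00] F [0.  0.  0.4] open 0.0725 q6 1.615
units [0.01 0.13 4.26] rz units 0.2
-12.658531 0.9893801212310791
```

View pics/d1.png

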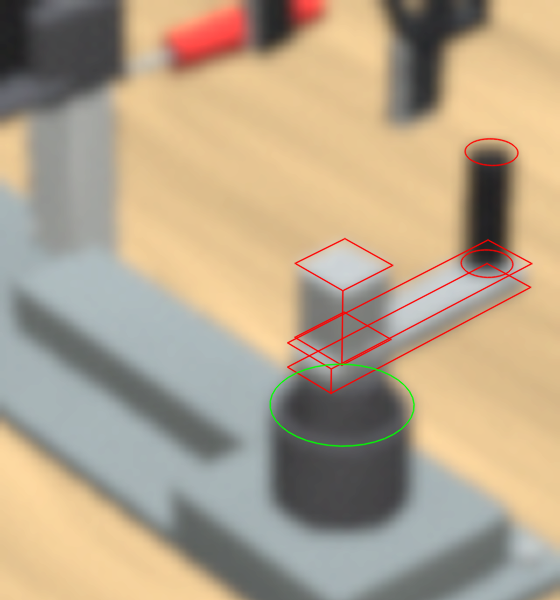

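View pics/d2.png

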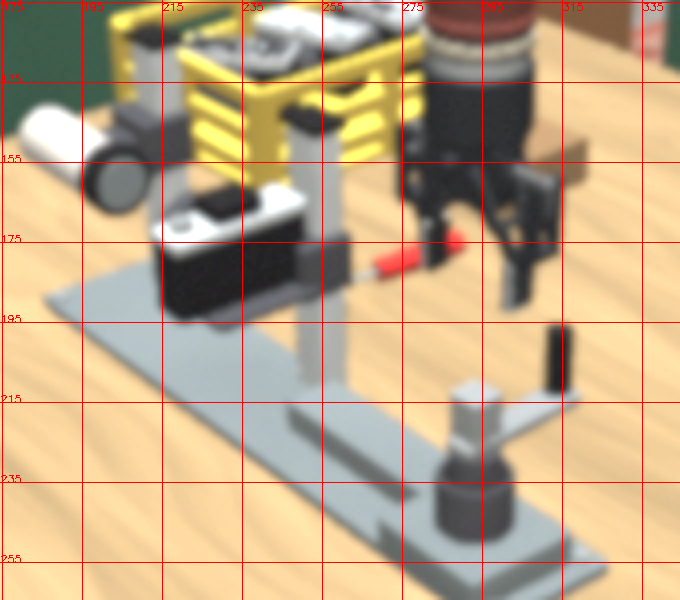

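```bash
python3 - <<'E'
s=open('b5.py').read()
s=s.replace("    # crank length","""    for X,uv in (([.5804,.1121,.159],(293.7,212.7)),([.5804-.085*np.sin(1.55+0)*0+.085*np.cos(-1.55-np.pi/2),.1121+.085*np.sin(-1.55-np.pi/2),.178],(314.4,196.7))): r+=list((proj(b,np.array(X))[0]-uv)/.5)
    # crank length""")
open('b7.py','w').write(s)
E
python3 b7.py|tail -15; sed 's/\[.0015\]\*3/[.003]*3/g' b7.py >b8.py;python3 b8.py|tail -1
python3 - <<'E'
from h import *
crop('scene10',(275,185,330,240),14,'d3.png',1.5,5)
a=cv2.imread('pics/d3.png');cv2.imwrite('pics/d3.png',a[:600])
E
```

```text
cost 33.68691061761359 33
[ 1.31  1.35  2.58  0.61 -1.14  0.28 -1.64 -1.98  1.31  1.67 -0.63 -0.12] 0.011265194683440175
gbA [0.6332 0.1666 0.0449] [-0.08 -0.29 -0.07 -0.06] [1.1 1.2 0.5]
gbB [0.5334 0.1678 0.0447] [-0.08 -0.19  0.35 -0.73] [1.1 1.2 0.5]
rim [0.5802 0.1121 0.0898] [-0.07 -0.38  0.16 -0.36] [0.7 0.7 0.5]
boss [0.441  0.3238 0.1121] [ 0.03  0.08 -0.3   0.13] [1.2 1.1 0.5]
hand [0.3922 0.3932 0.1309] [-0.12  0.05  0.12 -0.05] [1.3 1.1 0.5]
lens [0.7262 0.3094 0.0779] [-0.52  0.41 -0.6  -0.14] [1.2 1.2 0.5]
pl1 [0.5115 0.184  0.0113] [ 0.41 -0.41  0.62 -0.  ] [1.3 1.3 1.5]
sdA [ 0.347  -0.2771  0.0132] [0.14 0.08 0.03 0.48] [1.4 1.5 0.5]
sdB [ 0.2482 -0.2711  0.0131] [-0.04  0.14 -0.19  0.19] [1.4 1.5 0.5]
bkA [ 1.605e-01 -3.002e-01  1.000e-04] [-0.04  0.15 -0.22  0.24] [1.5 1.5 0.5]
bkB [ 3.930e-02 -2.999e-01  1.000e-04] [0.11 0.06 0.03 0.45] [1.6 1.6 0.5]
crt [ 3.205e-01 -4.854e-01  1.000e-04] [ 0.21 -0.03  0.23  0.52] [1.5 1.6 0.5]
col [ 0.5916 -0.32    0.1697] [-0.08  0.11 -0.19 -0.04] [1.3 1.5 1.8]
col [ 0.592  -0.3197  0.1693] [-0.08  0.11 -0.18 -0.04] [1.4 1.6 1.9]
```

View pics/d3.png

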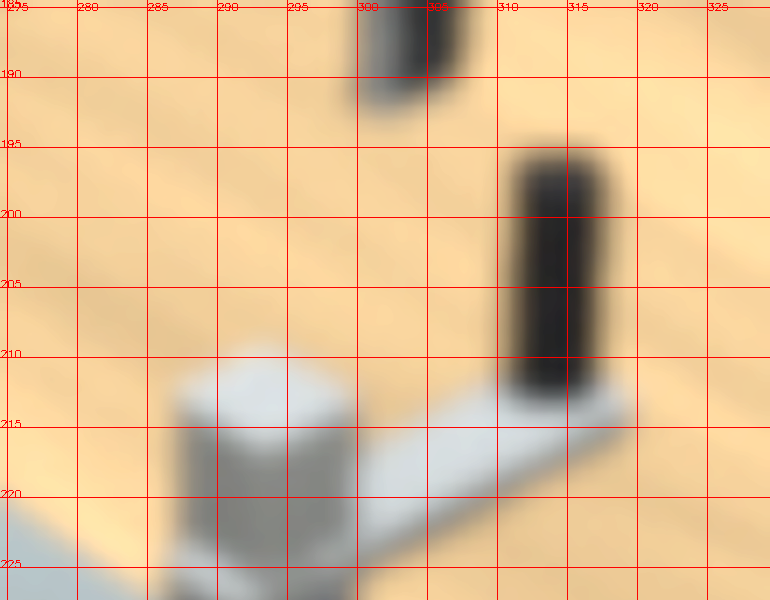

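Run:
```python
from h import *
o=ctrl.get_obs();print(o['t'],abs(o['dq']).max(),o['contact_force'].round(2));print(ctrl.finish_job())
```

```text
25.4667 0.038128300071101136 [-0.01 -0.02 -0.94]
the job is handed in; nothing more can be done
None
```

I've handed the job in after 25.5 s. The crank is seated in the shroud, the camera has been wound up to match the collimator, and the gripper is clear of everything. No verdict came back.

**What I did**
- **Fetching:** I gripped the crank by its boss and lowered it into the shroud until it rested on the stub.
- **Seating:** I turned it counter-clockwise, against the lower stop, until it started to drop. It then went down 27.4 mm, against an expected 28 mm.
- **Winding:** I turned it clockwise by about 1.12 turns, regripping once, then released it and raised the gripper clear.

**Last checks**
- **Camera height:** The turn angle gives a lift of about 45 mm, so the lens is about 170 mm above the table. The camera's shift in the scene image gave 45.1 mm, and it had not moved after I let go.
- **Collimator height:** My main estimate is 169.5 to 170 mm, uncertain by about 2 mm. An independent edge-fitting method disagreed, giving about 172–173 mm. I trusted it less because it needed an implausibly large camera correction.
- **Crank and forces:** In the last picture the crank sits home in the shroud. The highest side force I read was about 12 N, and at hand-in the contact force was under 1 N.

**Uncertainties**
- **Lens match:** The camera's lens faces away from the scene camera, so I could not compare the two lenses directly. The match is probably good to about 2 mm.
- **Crank grasp:** While closing, the jaws probably dragged the crank about 4 mm sideways, which did no harm.
- **Bystanders:** The arm did not go near the loose lens, the old camera or the screwdriver. I did not measure their positions again at the end.

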